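# Load a coated test plate into the kitchen's sample incubator

## Robot

A 7-joint arm with a two-finger parallel gripper is mounted at the origin on the work surface. World frame = base frame: x ahead of the robot, y to its left, z up, the work surface at z = 0. Lengths are in m, angles in rad, forces in N, time in s.
With the tool pointing down it reaches from about 0.35 to 0.9 m from the base axis. Payload 7.2 kg.
Tool frame: the origin (TCP) lies between the finger pads; the fingertips stand 22 mm ahead of it and the grasp point (between the pads) lies 3 mm ahead of it; z points along the fingers, y is the line along which they close (so a half turn about z gives the same grasp; the last joint's range is limited). The gripper opens to 85 mm and grips with 20 to 120 N. Pads are 22 mm wide; open, the fingers measure 114 mm over their backs; the gripper's body (76 mm by 85 mm) begins 54 mm behind the grasp point. The pads swing forward as they close: fully open they stand 13 mm farther back than shut.
Start: joints at [-1.281, 0.411, -0.013, 1.596, 0.006, 1.134, -0.082], TCP at [0.219, 0.585, 0.253] pointing down, gripper open.
Joint ranges: [-2.95, 2.95], [-0.29, 1.99], [-1.47, 1.44], [0.14, 2.54], [-1.03, 4.17], [0.13, 1.85], [-2.86, 2.86]. Speed limits (rad/s): [2.39, 2.39, 3.01, 3.01, 3.14, 3.14, 3.14].

## Interface

Orientations are given as a unit quaternion [w, x, y, z].
In Python, from station import state, grab_frame, camera_model, hand_in gives the robot as it stands.
- The arm moves only by the shell command python3 -m crank 'ROWS' [FORCE]. ROWS is JSON, a list of rows, each a list of 7 numbers: the gripper's target within -1 to 1 (shut at 1, half-way at 0, fully open at -1), then the shift along the tool's x, y, z in m, then the turn, a rotation vector about the tool's x, y, z in rad. In form: [[hand, dx, dy, dz, rx, ry, rz], ...]. A call has 1 to 12 rows; each row shifts and turns the commanded pose from where the row before left it, along the tool's axes as they then stand; what a row does not reach is not made up. A row lasts 1/12 s, in which the tool goes at most 41.7 mm and 7.16 degrees, less where a joint would pass 70% of its speed; a pose out of reach is approached as far as the arm can. A call with a gripper value outside its range is refused whole. The fingers move at their own pace and stop on an object; FORCE is the grip in N (left out, the last holds). Time passes only in rows, so rows that do not move let the fingers close. It gives the time, the measured TCP pose, the force, the opening and the grip force at its end, in the units of the state.
- state(): the state, without advancing time (a new reading comes with each control period).
- grab_frame(name): name is "scene" or "top"; returns the picture (400x640x3 uint8, red, green, blue); there is no depth.
- camera_model(name): a dict with "fx", "fy", "cx", "cy" (pixels), "position" and "attitude" of the camera in the world. Camera axes: x right, y up, looking along -z (the intrinsics and any distortion apply to the point x, -y, -z); pixel columns grow to the right and rows downward; lengths in m; the calibration is good to about 2 mm. A picture is of the moment at which its call begins. camera_model takes no time and is no camera call.
- hand_in(): hands the job in; it is judged then, once.
The state is a dict: "t": time; "joint_positions": joint angles; "dq": joint speeds; "joint_torque": joint torques, N m; "position": TCP position; "orientation": TCP orientation; "contact_force": force on the tool from outside, world axes, zero at the start; "moment": the same for the moment, N m; "opening": finger opening in m; "grasp_force": force on a finger pad.
Only numpy, scipy, OpenCV 4.12 (cv2) and the standard library are available. Lean on these libraries where they do the work, as an engineer would, in place of code of your own. Each camera call takes 0.05 s, during which the arm holds its last target. There are 200 camera calls.

## Task

Swing the incubator's clear door up by its blue bar handle until it stands about upright, lift the green-coated glass plate off its sloping stand holding it only by its long edges (fingers never on its faces), and lay it on the black stage inside, green side up, centred on the stage and square with it. Nothing may ever touch the green coating and the plate must be set down, not dropped. Then swing the door fully shut and let go, leaving the orange plate and the jars as they are.

Things in the scene. Friction and masses are not known exactly. Their poses are not given: they have to be found in the camera images.
- green_plate_mid (a point): Centre (half-way through the glass) of the loose green-coated glass plate: 54 mm (plate x) by 110 mm (plate y) by 5 mm (z), about 95 g. Plate z points out of the coated face. On its stand it slopes 35 degrees, facing the robot's side: plate x runs up the slope, plate y is level, so one long edge is low and one high. Lift it square off the slope.
- green_plate_coat: The green coating, 47 by 103 mm and 1.5 mm thick, on the green plate's upper face, 3.5 mm in from the edges; fixed to the plate. Origin at the centre of its underside (2.5 mm above the plate's centre), axes as the plate. Nothing may touch it.
- green_plate_pane: The glass of the green plate within its 4 mm rim (46 by 102 by 5 mm, flush with the rim, looks like one sheet with it). Origin at the centre of the plate's underside, axes as the plate. The fingers must not touch its faces, above or below.
- stand_a: Fixed stand of the green plate: white base 90 by 120 by 8 mm, origin under its centre, x to the high side. The plate lies on two steel rails 40 to 48 mm either side of the middle, against 4 mm high stops at its low edge. The middle 80 mm of both long edges is free, with about 60 mm of air below the low edge. The plate's underside centre is 85 mm above the origin.
- stand_b: Identical fixed stand of the orange plate.
- orange_plate_mid (a point): Centre of the orange-coated plate, same shape, on its own stand. Leave it alone.
- incubator: The incubator: a fixed white open tub 150 mm (x) by 200 mm (y), walls 6 mm, rim 75 mm high, floor 12 mm high, origin under its centre, x from the handle side to the hinge side. The incubator and the two stands may stand in any left-to-right order.
- stage_top (a point): Centre of the top of the black stage inside the tub, a raised block 44 mm (x) by 112 mm (y), top 42 mm above the table, 30 mm above the tub's floor; axes as the incubator. The plate lies with its long side along y, overhanging 5 mm on each long side; 42 mm is then free between each long edge and the tub wall.
- incubator_door (a joint): Angle of the incubator's clear flat door over the tub: 0 shut (level), growing as the handle side swings up, 1.57 upright, stop at 1.75. May start ajar, up to 0.25. A friction hinge (0.45 N m) keeps the 0.3 kg door wherever it is left; moving it takes about 4 N at the handle.
- door_handle (a point): Middle of the blue handle, a round bar 10 mm thick, 100 mm long along the incubator's y. The bar's middle is 45 mm out from the door's front edge and 195 mm from the hinge line; door shut, it lies 80 mm above the table in front of the tub. It can be pinched from above through the whole swing, as the round bar turns in the grip.
- door_hinge (a point): Middle of the hinge line, on the tub's far rim 75 mm above the table and 75 mm from the stage centre along the incubator's x; the line is level, along the incubator's y. With the door shut the handle's middle is 195 mm from it along -x and 5 mm higher.
- jar_near_mid (a point): Centre of a closed green jar, 64 mm across, 95 mm tall, standing nearer the robot. Leave it alone.
- jar_far_mid (a point): Centre of the same kind of jar standing beyond the work. Leave it alone.
Not all that is in view belongs to the job. Leave any pink or yellow look-alike of the part that bears green_plate_mid alone.

How it is judged:
By the outcome, as a careful person would: the job done as asked, in the order asked, and still so for the second after the job is handed in, with the robot touching nothing.
It also fails if it takes over 69 s, if anything falls off the work surface, if the arm or the gripper's body presses on something with over 40 N, if the wrist force passes 120 N, or if a joint passes its speed limit or range.

## Working session

There is one attempt and no reset: what is moved stays moved. The work goes in short steps, Python scripts to look and compute and a shell command to move; the robot and the scene stay as the last step left them, time stands still between calls to the robot, and variables do not carry over. Pictures are saved under pics/ and viewed, at most 10 in all, crops included, and the job is handed in when it is done.

```bash
ls; mkdir -p pics; python3 - <<'E'
from station import *
import cv2
for n in("scene","top"):
    f=grab_frame(n); cv2.imwrite(f"pics/{n}0.png",f[:,:,::-1]); print(n,camera_model(n))
print(state())
E
```

```text
pics
scene {'fx': 447.7652462141915, 'fy': 447.7652462141915, 'cx': 318.5174147308962, 'cy': 201.14787491077976, 'position': array([1.13764929, 0.65513481, 0.71374196]), 'attitude': array([0.29595457, 0.15609962, 0.42838083, 0.83936504])}
top {'fx': 431.97049160977167, 'fy': 431.97049160977167, 'cx': 323.42869471986364, 'cy': 195.93901482992942, 'position': array([ 0.39126605, -0.00686125,  0.98820878]), 'attitude': array([ 0.70691557,  0.05450408, -0.06470379, -0.70222012])}
{'t': 0.1, 'joint_positions': array([-1.28114606,  0.41180947, -0.01273831,  1.59695545,  0.00559911,
        1.13428188, -0.08217224]), 'dq': array([-0.00024271, -0.00102486,  0.00120191, -0.00385619, -0.00064422,
        0.0036087 ,  0.00159815]), 'joint_torque': array([ 2.56794687e-03, -6.01822972e+01,  6.83993865e-01, -3.00081038e+01,
        1.40075685e-02,  6.37881385e-03, -1.05620967e-05]), 'position': array([0.21878923, 0.58501985, 0.2525455 ]), 'orientation': array([-8.23638855e-05,  1.77934695e-01,  9.84042042e-01, -7.04490141e-04]), 'contact_force': array([-0.44408926, -0.05081163, -0.20978318]), 'moment': array([-0.0011862 , -0.00552906, -0.00438858]), 'grasp_force': 0.0, 'opening': 0.08510723819983974}
```

View pics/scene0.png

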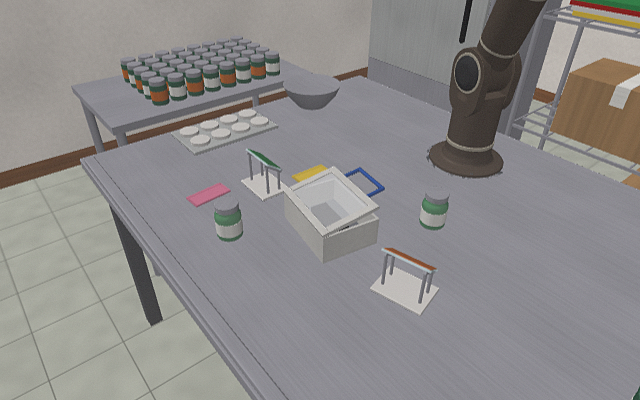

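View pics/top0.png

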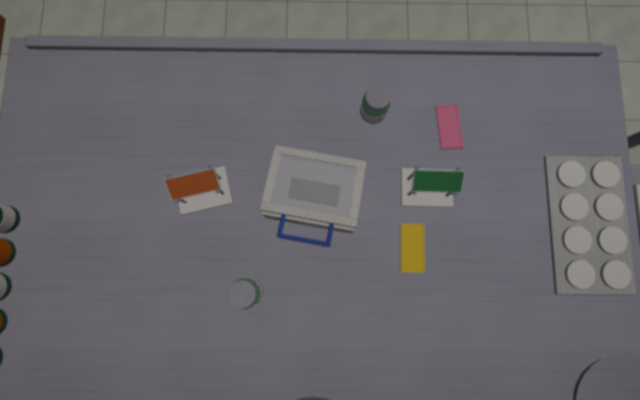

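The top view has image up = +x and image right = −y. The candidates there are:
- Green sloped plate on posts at (438,181): this one fits, because it has a green coat and is on a stand.
- Yellow flat plate at (413,248) and pink flat plate at (450,127): decoys.
- Orange plate at (193,184): leave it alone.

The incubator is at (315,188) with its blue handle at (305,240). The jars are at (376,102) and (245,293). I'll confirm with one enlarged mosaic.

```bash
cat > h.py <<'E'
import numpy as np, cv2
from scipy.spatial.transform import Rotation as R
from station import *
def rot(q): return R.from_quat(q,scalar_first=True).as_matrix()
def ray(n,u,v):
    c=camera_model(n); d=rot(c['attitude'])@np.array([(u-c['cx'])/c['fx'],-(v-c['cy'])/c['fy'],-1.]); return c['position'],d/np.linalg.norm(d)
def onz(n,u,v,z):
    p,d=ray(n,u,v); return p+d*(z-p[2])/d[2]
def proj(n,P):
    c=camera_model(n); q=rot(c['attitude']).T@(np.asarray(P)-c['position']); return np.array([c['cx']-c['fx']*q[0]/q[2],c['cy']+c['fy']*q[1]/q[2]])
def tri(a,b):
    (p,d),(q,e)=ray('top',*a),ray('scene',*b)
    s=np.linalg.lstsq(np.c_[d,-e],q-p,rcond=None)[0]; A=p+d*s[0];B=q+e*s[1]
    return (A+B)/2,np.linalg.norm(A-B)
def mask(f,lo,hi,roi):
    h=cv2.cvtColor(f,cv2.COLOR_RGB2HSV); m=cv2.inRange(h,lo,hi); k=np.zeros_like(m); x0,y0,x1,y1=roi; k[y0:y1,x0:x1]=m[y0:y1,x0:x1]; return k
def big(m):
    return max(cv2.findContours(m,cv2.RETR_EXTERNAL,cv2.CHAIN_APPROX_NONE)[0],key=cv2.contourArea)
E
python3 - <<'E'
from h import *
t=cv2.imread('pics/top0.png');s=cv2.imread('pics/scene0.png')
a=cv2.resize(t[140:250,250:370],(400,367),interpolation=cv2.INTER_CUBIC)
b=cv2.resize(t[140:250,380:500],(400,367),interpolation=cv2.INTER_CUBIC)
c=cv2.resize(s[140:265,235:390],None,fx=2.58,fy=1.84,interpolation=cv2.INTER_CUBIC)
m=np.zeros((600,800,3),np.uint8);m[:367,:400]=a;m[:367,400:]=b;m[367:367+c.shape[0],:c.shape[1]]=c[:233,:800]
cv2.imwrite('pics/m1.png',m)
T=t[:,:,::-1].copy();S=s[:,:,::-1].copy()
gt=big(mask(T,(45,80,40),(85,255,255),(395,160,480,205)))
gs=big(mask(S,(45,80,40),(85,255,255),(240,140,290,180)))
for n,g in(('top',gt),('scene',gs)):
    M=cv2.moments(g);c=(M['m10']/M['m00'],M['m01']/M['m00']);print(n,c,cv2.contourArea(g),cv2.minAreaRect(g),cv2.approxPolyDP(g,2,True)[:,0].tolist())
    if n=='top':ct=c
    else:cs=c
print('green',tri(ct,cs))
for n,I,roi in(('top',T,(265,205,345,255)),('scene',S,(335,160,400,205))):
    g=big(mask(I,(105,120,60),(125,255,255),roi));print(n,'blue',cv2.approxPolyDP(g,2,True)[:,0].tolist())
E
```

```text
top (438.1009009009009, 180.9099099099099) 832.5 ((437.9617919921875, 181.10623168945312), (47.86737823486328, 19.304052352905273), 1.3639276027679443) [[416, 171], [414, 190], [458, 191], [460, 188], [461, 172]]
scene (263.54545454545456, 158.0909090909091) 66.0 ((263.5, 158.0), (31.200000762939453, 3.8000001907348633), 36.869895935058594) [[250, 150], [267, 163], [277, 166], [261, 154]]
green (array([ 0.57866404, -0.26341157,  0.09093127]), np.float64(0.00013447426074214355))
top blue [[282, 215], [279, 236], [329, 244], [332, 224], [326, 242], [281, 233], [284, 220]]
scene blue [[345, 174], [347, 176], [359, 170], [379, 188], [367, 194], [369, 196], [384, 188], [360, 168]]
```

View pics/m1.png

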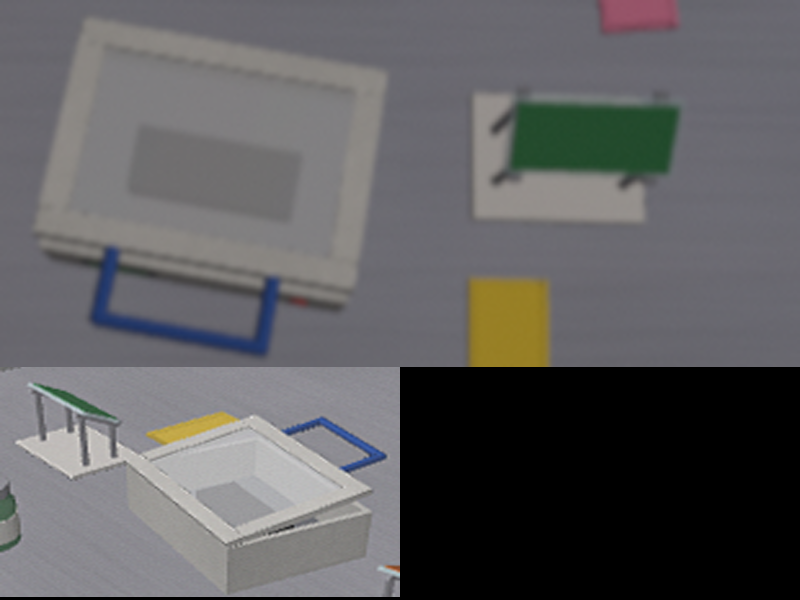

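The crop confirms the green plate on its stand. The incubator door is ajar by about 0.2 rad, and the stage is visible through it (crop corners about (137,124), (302,152), (290,222) and (127,192)).

```bash
python3 - <<'E'
from h import *
t=cv2.imread('pics/top0.png')[:,:,::-1].copy();s=cv2.imread('pics/scene0.png')[:,:,::-1].copy()
f=lambda x,y:(250+x*.3-.35,140+y*.3-.35)
# stage
g=cv2.cvtColor(t,cv2.COLOR_RGB2GRAY)
print(g[190,285:346:3], g[165:215:2,314])
sub=np.zeros_like(g); sub[174:210,284:345]=(g[174:210,284:345]<125)*255
c=big(sub);r=cv2.minAreaRect(c);print('stage',r)
P=[onz('top',*p,.042) for p in cv2.boxPoints(r)];P=np.array(P);print(P,P.mean(0)); 
for i in range(2):e=P[i+1]-P[i];print(np.linalg.norm(e),np.degrees(np.arctan2(e[1],e[0])))
# handle
for a,b in(((280.2,235),(382.5,188)),((328,242.7),(360,169.3))):print('bar',tri(a,b))
# hinge-side rim corners (z .08)
for p in((88,18),(387,72)):print('rim',onz('top',*f(*p),.078))
# green
m=mask(t,(45,80,40),(85,255,255),(395,160,480,205));
for side,z in((0,.104),(1,.0768)):
    xs=np.arange(420,457);ys=[np.nonzero(m[:,x])[0][-1 if side else 0] for x in xs];k=np.polyfit(xs,ys,1)
    A=onz('top',420,np.polyval(k,420),z);B=onz('top',456,np.polyval(k,456),z);d=A-B;print('edge',A,B,np.degrees(np.arctan2(-d[0],d[1])))
# white base
h=mask(t,(0,0,150),(180,60,255),(395,160,480,212));c=big(h);r=cv2.minAreaRect(c);print(r,onz('top',*r[0],.008))
E
```

```text
[127 122 110 110 111 111 111 111 111 111 111 111 111 111 111 111 111 111
 116 129 128] [127 127 127 127 127 127 127 126 118 111 111 111 111 111 111 111 112 110
 110 121 127 128 126 130 135]
stage ((313.7039794921875, 191.6280059814453), (52.05567169189453, 23.344552993774414), 10.30484676361084)
[[ 0.54624437  0.06282249  0.042     ]
 [ 0.59839528  0.05452743  0.042     ]
 [ 0.57812025 -0.06012665  0.042     ]
 [ 0.52625264 -0.05079609  0.042     ]] [0.56225314 0.0016068  0.042     ]
0.05280649852185906 -9.037682512814213
0.11643296943860952 -100.02831486658957
bar (array([0.45880485, 0.06803703, 0.11749715]), np.float64(0.0015785635203039534))
bar (array([ 0.44333495, -0.02748206,  0.11770377]), np.float64(0.0034378051704064536))
rim [0.65802916 0.08418056 0.078     ]
rim [ 0.62353842 -0.1110755   0.078     ]
edge [ 0.5946935 -0.2221437  0.104    ] [ 0.59536352 -0.29823756  0.104     ] 0.5044884429083022
edge [ 0.5637533  -0.22756593  0.0768    ] [ 0.55950746 -0.30524712  0.0768    ] -3.1285140717636413
((427.0, 203.0), (0.0, 0.0), 0.0) [ 0.54375349 -0.25934135  0.008     ]
```

```bash
cat >> h.py <<'E'
def Rt(yaw,tilt=0): # tool y along heading yaw tilted up by tilt, z down/away
    c=R.from_euler('z',yaw,degrees=True)*R.from_euler('y',-tilt,degrees=True)
    y=c.apply([1,0,0]);z=c.apply([0,0,-1]);return np.c_[np.cross(y,z),y,z]
def delta(p,M):
    s=state();A=rot(s['orientation']);print('t',round(s['t'],2),'tcp',np.round(s['position'],4),'F',np.round(s['contact_force'],1),'shift',np.round(A.T@(np.array(p)-s['position']),4),'turn',np.round(R.from_matrix(A.T@M).as_rotvec(),4),'q',np.round(s['joint_positions'],2))
E
python3 - <<'E'
from h import *
t=cv2.imread('pics/top0.png')[:,:,::-1].copy()
f=lambda x,y:(380+(x-400)*.3-.35,140+y*.3-.35)
Q=[onz('top',*f(*p),.008) for p in((473,93),(473,219),(644,222))];print(Q)
for i in range(2):d=Q[i]-Q[i+1];print(np.linalg.norm(d),np.degrees(np.arctan2(d[1],d[0])))
c=(Q[0]+Q[2])/2;print('base c',c)
# subpixel green edges (g - r) and base front edge
D=t[:,:,1].astype(float)-t[:,:,0]
def fit(cols,prof,z,thr):
    ys=[]
    for x in cols:
        r=prof(x);i=np.argmax(r>thr);ys.append(i)
    return ys
for nm,z,dirn in(('hi',.1035,1),('lo',.0765,-1)):
    xs=np.arange(422,456);ys=[]
    for x in xs:
        col=D[160:205,x];m=col.max()/2;i=np.nonzero(col>m)[0];j=i[0] if dirn==1 else i[-1]
        k=j-dirn;ys.append(160+j-dirn*(col[j]-m)/(col[j]-col[k]))
    k=np.polyfit(xs,ys,1);A,B=[onz('top',x,np.polyval(k,x),z) for x in(422,455)];d=A-B;print(nm,A,B,np.degrees(np.arctan2(-d[0],d[1])))
delta((.451,.0203,.25),Rt(-10))
E
```

```text
[array([ 0.62704205, -0.20263527,  0.008     ]), array([ 0.53783244, -0.20040032,  0.008     ]), array([ 0.53663893, -0.31883535,  0.008     ])]
0.08923760311404355 -1.4351165210294026
0.11844103759747293 89.4226325659837
base c [ 0.58184049 -0.26073531  0.008     ]
hi [ 0.59819531 -0.22660086  0.1035    ] [ 0.59636705 -0.29632647  0.1035    ] -1.5020016138695458
lo [ 0.56122224 -0.23187631  0.0765    ] [ 0.55831346 -0.30312313  0.0765    ] -2.3379100269802082
t 0.1 tcp [0.2188 0.585  0.2525] F [-0.4 -0.1 -0.2] shift [-0.4153 -0.4476  0.0032] turn [-1.1000e-03  1.1000e-03  1.3876e+00] q [-1.28  0.41 -0.01  1.6   0.01  1.13 -0.08]
```

```bash
python3 -m crank '[[-1,0,0,0,0,0,0.12],[-1,0,0,0,0,0,0.12],[-1,0,0,0,0,0,0.12],[-1,0,0,0,0,0,0.12],[-1,0,0,0,0,0,0.12],[-1,0,0,0,0,0,0.12],[-1,0,0,0,0,0,0.12],[-1,0,0,0,0,0,0.12],[-1,0,0,0,0,0,0.12],[-1,0,0,0,0,0,0.12],[-1,0,0,0,0,0,0.12],[-1,0,0,0,0,0,0.068]]' 40 >/dev/null
python3 -m crank '[[-1,-0.034,0.0218,0.003,0,0,0],[-1,-0.034,0.0218,0.003,0,0,0],[-1,-0.034,0.0218,0.003,0,0,0],[-1,-0.034,0.0218,0.003,0,0,0],[-1,-0.034,0.0218,0.003,0,0,0],[-1,-0.034,0.0218,0.003,0,0,0],[-1,-0.034,0.0218,0.003,0,0,0],[-1,-0.034,0.0218,0.003,0,0,0],[-1,-0.034,0.0218,0.003,0,0,0],[-1,-0.034,0.0218,0.003,0,0,0],[-1,-0.034,0.0218,0.003,0,0,0]]'
python3 - <<'E'
from h import *
delta((.451,.0203,.2),Rt(-10))
E
```

```text
t: 2.02
position: [0.39, 0.1734, 0.2202]
orientation: [-0.0, 0.766, 0.643, 0.0]
contact_force: [1.7, 0.1, -0.2]
opening: 0.0853
grasp_force: 0.0
t 2.02 tcp [0.39   0.1734 0.2202] F [ 1.7  0.1 -0.2] shift [-0.1402  0.0867  0.0201] turn [-0.0001 -0.0005 -0.0002] q [-1.    0.1   0.51  2.12 -0.06  0.94 -0.63]
```

```bash
python3 -m crank '[[-1,-0.028,0.0173,0.004,0,0,0],[-1,-0.028,0.0173,0.004,0,0,0],[-1,-0.028,0.0173,0.004,0,0,0],[-1,-0.028,0.0173,0.004,0,0,0],[-1,-0.028,0.0173,0.004,0,0,0],[-1,0,0,0.02,0,0,0],[-1,0,0,0.02,0,0,0],[-1,0,0,0.02,0,0,0],[-1,0,0,0.019,0,0,0],[-1,0,0,0,0,0,0],[-1,0,0,0,0,0,0]]'
python3 - <<'E'
from h import *
delta((.451,.0203,.121),Rt(-10))
f=grab_frame('top');g=grab_frame('scene')
a=cv2.resize(f[150:270,230:390],(640,480)[:2],interpolation=cv2.INTER_CUBIC)[:300*2]
b=cv2.resize(g[120:240,300:460],(400,300),interpolation=cv2.INTER_CUBIC)
a=cv2.resize(f[150:270,230:390],(400,300),interpolation=cv2.INTER_CUBIC)
cv2.imwrite('pics/m2.png',np.hstack([a,b])[:,:,::-1])
E
```

```text
t: 2.93
position: [0.45, 0.0221, 0.1208]
orientation: [-0.0, 0.766, 0.642, -0.001]
contact_force: [-0.4, -0.0, 0.9]
opening: 0.0853
grasp_force: 0.0
t 2.93 tcp [0.45   0.0221 0.1208] F [-0.4 -0.   0.9] shift [-0.0016  0.0013 -0.0002] turn [-0.0022  0.0015 -0.001 ] q [-0.64  0.33  0.59  2.17 -0.28  0.71 -0.04]
```

View pics/m2.png

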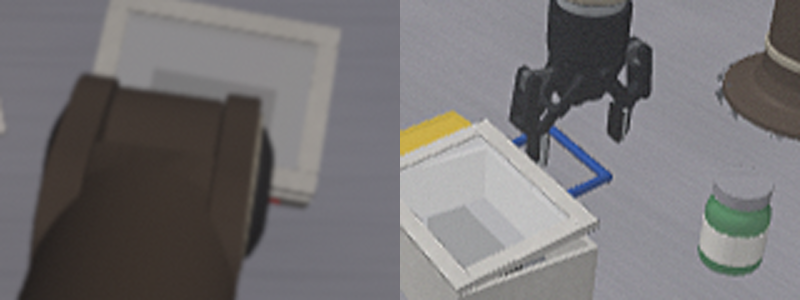

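The fingers straddle the bar: one is inside the loop at about (540,155) and the other is outside at about (617,135). I'll close the grip.

```bash
python3 -m crank '[[1,0,0.001,0,0,0,0],[1,0,0,0,0,0,0],[1,0,0,0,0,0,0],[1,0,0,0,0,0,0],[1,0,0,0,0,0,0],[1,0,0,0,0,0,0],[1,0,0,0,0,0,0],[1,0,0,0,0,0,0]]' 40
python3 - <<'E'
from h import *
r=.19506
s=np.linspace(.197,1.6,13)+.0256
x=-r*np.cos(s);z=r*np.sin(s)
print(np.round(np.c_[np.diff(x),-np.diff(z)],4).tolist())
delta((.451,.0203,.121),Rt(-10))
E
```

```text
t: 3.7
position: [0.4495, 0.0227, 0.1207]
orientation: [-0.002, 0.766, 0.643, -0.002]
contact_force: [-5.5, 2.5, 2.0]
opening: 0.0082
grasp_force: 40.0
[[0.0063, -0.0219], [0.0088, -0.021], [0.0112, -0.0198], [0.0135, -0.0184], [0.0155, -0.0167], [0.0174, -0.0148], [0.019, -0.0126], [0.0203, -0.0103], [0.0214, -0.0079], [0.0222, -0.0054], [0.0226, -0.0027], [0.0228, -0.0001]]
t 3.7 tcp [0.4495 0.0227 0.1207] F [-5.5  2.5  2. ] shift [-0.0021  0.0019 -0.0003] turn [-0.0045  0.0001 -0.0001] q [-0.64  0.33  0.59  2.17 -0.28  0.72 -0.04]
```

```bash
python3 -m crank '[[1,0,0.003,-0.011,0,0,0],[1,0,0.0033,-0.011,0,0,0],[1,0,0.0043,-0.0105,0,0,0],[1,0,0.0045,-0.0105,0,0,0],[1,0,0.0055,-0.01,0,0,0],[1,0,0.0057,-0.0098,0,0,0],[1,0,0.0067,-0.0093,0,0,0],[1,0,0.0068,-0.0091,0,0,0],[1,0,0.0077,-0.0085,0,0,0],[1,0,0.0078,-0.0082,0,0,0],[1,0,0.0087,-0.0075,0,0,0],[1,0,0.0087,-0.0073,0,0,0]]'
python3 -m crank '[[1,0,0.0095,-0.0064,0,0,0],[1,0,0.0095,-0.0062,0,0,0],[1,0,0.0101,-0.0053,0,0,0],[1,0,0.0102,-0.005,0,0,0],[1,0,0.0107,-0.0041,0,0,0],[1,0,0.0107,-0.0038,0,0,0],[1,0,0.0111,-0.0028,0,0,0],[1,0,0.0111,-0.0026,0,0,0],[1,0,0.0113,-0.0015,0,0,0],[1,0,0.0113,-0.0012,0,0,0],[1,0,0.0114,0,0,0,0],[1,0,0.0114,0,0,0,0]]'
python3 - <<'E'
from h import *
delta((.6465,-.0134,.273),Rt(-10))
f=grab_frame('scene');cv2.imwrite('pics/s3.png',f[:,:,::-1])
E
```

```text
t: 4.7
position: [0.5099, 0.0121, 0.2328]
orientation: [-0.013, 0.766, 0.643, -0.01]
contact_force: [-56.7, 8.5, 54.7]
opening: 0.0081
grasp_force: 44.5
t: 5.7
position: [0.6519, -0.0127, 0.277]
orientation: [0.001, 0.766, 0.643, 0.003]
contact_force: [-2.1, 1.5, 15.5]
opening: 0.0086
grasp_force: 46.6
t 5.7 tcp [ 0.6519 -0.0127  0.277 ] F [-2.1  1.5 15.5] shift [-0.0016 -0.0053  0.004 ] turn [ 0.0061 -0.0027 -0.    ] q [-0.48  0.49  0.64  1.53 -0.31  1.22  0.03]
```

View pics/s3.png

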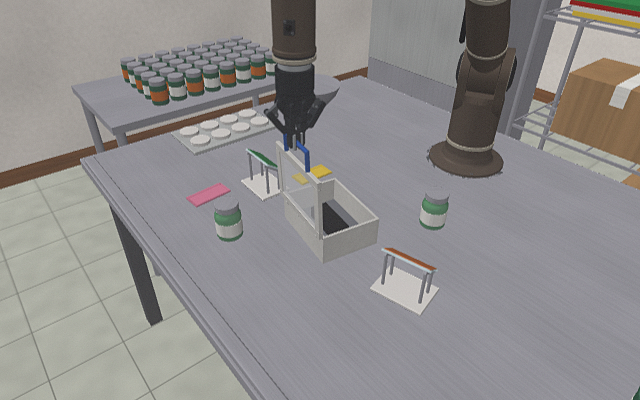

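The door stands upright, with the handle in the grip at about (297,150). Releasing it, rising, and moving above the plate.

```bash
python3 -m crank '[[-1,0,0,0,0,0,0],[-1,0,0,0,0,0,0],[-1,0,0,0,0,0,0],[-1,0,0,0,0,0,0],[-1,0,0,0,0,0,0],[-1,0,0,-0.01,0,0,0],[-1,0,0,-0.02,0,0,0],[-1,0,0,-0.03,0,0,0],[-1,0,0,-0.02,0,0,0]]' 25
python3 -m crank '[[-1,-0.0335,-0.0105,0,0,0,0],[-1,-0.0335,-0.0105,0,0,0,0],[-1,-0.0335,-0.0105,0,0,0,0],[-1,-0.0335,-0.0105,0,0,0,0],[-1,-0.0335,-0.0105,0,0,0,0],[-1,-0.0335,-0.0105,0,0,0,0],[-1,-0.0335,-0.0105,0,0,0,-0.07],[-1,-0.0335,-0.0105,0,0,0,-0.08],[-1,0,0,0,0,0,0],[-1,0,0,0,0,0,0]]'
python3 - <<'E'
from h import *
n=rot(R.from_euler('z',-1.3,degrees=True).as_quat(scalar_first=True))@np.array([-.5736,0,.8192])
m=np.array([.5805,-.262,.087])
delta(m+.1*n,Rt(-1.3,35)); print(Rt(-1.3,35),n)
f=grab_frame('scene');cv2.imwrite('pics/s4.png',f[:,:,::-1])
E
```

```text
t: 6.5
position: [0.6498, -0.0129, 0.3557]
orientation: [0.001, 0.766, 0.643, 0.001]
contact_force: [0.4, -0.4, 0.6]
opening: 0.0853
grasp_force: 0.0
t: 7.33
position: [0.521, -0.2657, 0.354]
orientation: [0.001, 0.718, 0.696, 0.0]
contact_force: [0.1, 0.9, -0.5]
opening: 0.0851
grasp_force: 0.0
t 7.33 tcp [ 0.521  -0.2657  0.354 ] F [ 0.1  0.9 -0.5] shift [0.0052 0.0018 0.1851] turn [-0.6097  0.0028 -0.0073] q [-0.15  0.31  0.72  1.59 -0.21  1.32  0.57]
[[ 0.02268733  0.8189412   0.5734288 ]
 [ 0.99974261 -0.01858438 -0.01301292]
 [ 0.          0.57357644 -0.81915204]] [-0.57345236  0.01301345  0.8192    ]
```

```bash
python3 -m crank '[[-1,0.001,0,0.03,0,0,0],[-1,0.001,0,0.03,0,0,0],[-1,0.001,0,0.03,0,0,0],[-1,0.001,0,0.03,0,0,0],[-1,0.001,0,0.03,-0.1,0,0],[-1,0,0,0.02,-0.12,0,0],[-1,0,0,0,-0.12,0,0],[-1,0,0,0,-0.12,0,0],[-1,0,0,0,-0.12,0,0],[-1,0,0,0,-0.03,0,-0.007],[-1,0,0,0,0,0,0],[-1,0,0,0,0,0,0]]'
python3 - <<'E'
from h import *
n=np.array([-.5735,.013,.8192]);m=np.array([.5805,-.262,.087])
delta(m+.002*n,Rt(-1.3,35))
f=grab_frame('scene');g=grab_frame('top')
a=cv2.resize(f[60:220,180:390],(400,305),interpolation=cv2.INTER_CUBIC)
b=cv2.resize(g[120:280,340:550],(400,305),interpolation=cv2.INTER_CUBIC)
cv2.imwrite('pics/m5.png',np.hstack([a,b])[:,:,::-1])
E
```

```text
t: 8.38
position: [0.5274, -0.2552, 0.1825]
orientation: [0.192, 0.685, 0.675, 0.194]
contact_force: [0.1, 0.8, 0.9]
opening: 0.0851
grasp_force: 0.0
t 8.38 tcp [ 0.5274 -0.2552  0.1825] F [0.1 0.8 0.9] shift [-0.0067 -0.005   0.1071] turn [-0.0582 -0.0113  0.0049] q [ 0.31  0.25  0.24  2.17 -0.99  0.39  1.38]
```

View pics/m5.png

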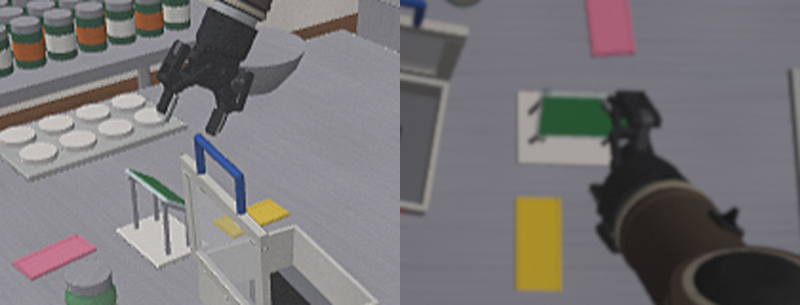

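The gripper hangs open above the plate, at about (205,100) in the left crop. Joint 5 is near its limit, so I'll correct the turn gently and descend halfway.

```bash
python3 -m crank '[[-1,-0.002,0,0.01,-0.015,-0.003,0],[-1,-0.002,-0.002,0.01,-0.015,-0.003,0],[-1,-0.002,-0.002,0.01,-0.015,-0.003,0.003],[-1,-0.001,-0.001,0.01,-0.013,-0.002,0.002],[-1,0,0,0.01,0,0,0],[-1,0,0,0,0,0,0]]'
python3 - <<'E'
from h import *
n=np.array([-.5735,.013,.8192]);m=np.array([.5805,-.262,.087])
delta(m+.002*n,Rt(-1.3,35))
E
```

```text
t: 8.98
position: [0.5495, -0.2622, 0.1386]
orientation: [0.212, 0.682, 0.668, 0.208]
contact_force: [0.7, -0.2, 0.0]
opening: 0.0854
grasp_force: 0.0
t 8.98 tcp [ 0.5495 -0.2622  0.1386] F [ 0.7 -0.2  0. ] shift [ 0.0008 -0.0037  0.0581] turn [-0.0077 -0.0023  0.0006] q [ 0.84  0.39 -0.4   2.16 -1.02  0.15  1.47]
```

```bash
python3 -m crank '[[-1,0,-0.002,0.01,-0.004,-0.001,0],[-1,0,-0.001,0.01,-0.003,-0.001,0],[-1,0,0,0.01,0,0,0],[-1,0,0,0,0,0,0]]'
python3 - <<'E'
from h import *
n=np.array([-.5735,.013,.8192]);m=np.array([.5805,-.262,.087])
delta(m+.002*n,Rt(-1.3,35))
f=grab_frame('scene');g=grab_frame('top')
a=cv2.resize(f[100:200,220:350],(400,305),interpolation=cv2.INTER_CUBIC)
b=cv2.resize(g[140:240,390:520],(400,305),interpolation=cv2.INTER_CUBIC)
cv2.imwrite('pics/m6.png',np.hstack([a,b])[:,:,::-1])
E
```

```text
t: 9.32
position: [0.5664, -0.2667, 0.1213]
orientation: [0.208, 0.682, 0.67, 0.208]
contact_force: [-0.3, 0.0, 0.3]
opening: 0.0856
grasp_force: 0.0
t 9.32 tcp [ 0.5664 -0.2667  0.1213] F [-0.3  0.   0.3] shift [ 0.0048 -0.0078  0.0343] turn [-0.0139 -0.0083  0.0031] q [ 0.82  0.45 -0.39  2.13 -1.03  0.13  1.49]
```

View pics/m6.png

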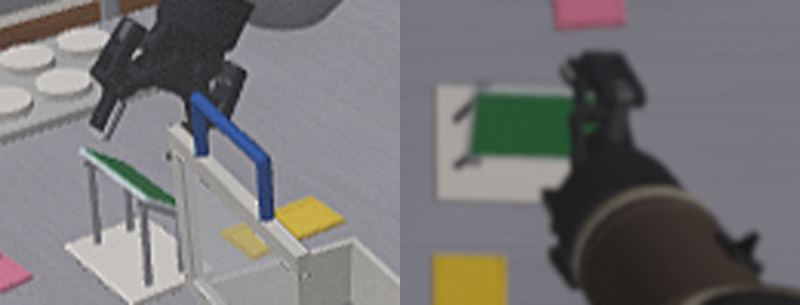

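Joints 5 and 6 are pinned at their limits (−1.03 and 0.13), and the tool has drifted 8 mm as a result. The elbow has to be farther right so the wrist bends the other way (j5 > 0). I'll back off and re-approach with the tool leaning right.

```bash
cat > q.py <<'E'
from h import *
s=state();open('log.txt','a').write(repr([s['joint_positions'].tolist(),s['position'].tolist(),s['orientation'].tolist()])+'\n')
A=rot(s['orientation']);print(round(s['t'],2),np.round(s['position'],3),'zaxis',np.round(A[:,2],3),'q',np.round(s['joint_positions'],2))
E
python3 -m crank '[[-1,0,0,-0.02,0,0,0],[-1,0,0,-0.02,0,0,0],[-1,0,0,-0.02,0,0,0],[-1,0,0,-0.02,0,0,0]]'>/dev/null;python3 q.py
python3 -m crank '[[-1,0,0,-0.02,0.12,0,0],[-1,0,0,-0.02,0.12,0,0],[-1,0,0,0,0.12,0,0],[-1,0,0,0,0.12,0,0]]'>/dev/null;python3 q.py
python3 -m crank '[[-1,0,0,0,0,-0.12,0],[-1,0,0,0,0,-0.12,0],[-1,0,0,0,0,-0.12,0],[-1,0,0,0,0,-0.12,0]]'>/dev/null;python3 q.py
python3 -m crank '[[-1,0,0,0,-0.12,0,0],[-1,0,0,0,-0.12,0,0],[-1,0,0,0,-0.12,0,0],[-1,0,0,0,-0.12,0,0]]'>/dev/null;python3 q.py
```

```text
9.75 [ 0.519 -0.266  0.189] zaxis [ 0.562 -0.005 -0.827] q [ 0.73  0.25 -0.2   2.17 -0.9   0.31  1.34]
10.08 [ 0.511 -0.262  0.208] zaxis [ 0.246  0.015 -0.969] q [ 0.33  0.27  0.15  1.95 -0.25  0.72  0.64]
10.42 [ 0.51  -0.261  0.204] zaxis [ 0.221 -0.342 -0.913] q [-0.1   0.23  0.37  2.09  0.38  0.56 -0.09]
10.75 [ 0.506 -0.271  0.203] zaxis [ 0.469 -0.356 -0.808] q [-0.02  0.16  0.34  2.29  0.95  0.19 -0.61]
```

```bash
cat > kin.py <<'E'
from h import *
import itertools,ast
from scipy.optimize import least_squares
L=[ast.literal_eval(l) for l in open('log.txt')]
L+=[[[-1.28114606,0.41180947,-0.01273831,1.59695545,0.00559911,1.13428188,-0.08217224],[.21878923,.58501985,.2525455],[-8.2e-5,.177935,.984042,-.0007]],
[[-.64,.33,.59,2.17,-.28,.71,-.04],[.45,.0221,.1208],[0,.766,.642,-.001]],
[[-.48,.49,.64,1.53,-.31,1.22,.03],[.6519,-.0127,.277],[.001,.766,.643,.003]],
[[-.15,.31,.72,1.59,-.21,1.32,.57],[.521,-.2657,.354],[.001,.718,.696,0]],
[[-1.,.1,.51,2.12,-.06,.94,-.63],[.39,.1734,.2202],[0,.766,.643,0]],
[[.31,.25,.24,2.17,-.99,.39,1.38],[.5274,-.2552,.1825],[.192,.685,.675,.194]],
[[.82,.45,-.39,2.13,-1.03,.13,1.49],[.5664,-.2667,.1213],[.208,.682,.67,.208]]]
Q=np.array([l[0] for l in L]);P=np.array([l[1] for l in L]);O=R.from_quat([l[2] for l in L],scalar_first=True)
AX='zyzyzyz'
def chain(q,s,c):
    r=R.from_euler('z',c);o=[r.as_matrix()]
    for i in range(7): r=r*R.from_euler(AX[i],s[i]*q[i]);o.append(r.as_matrix())
    return o
best=None
for s in itertools.product((1,-1),repeat=7):
    if s[1]!=1: continue
    f=lambda x:np.concatenate([(O[i].inv()*R.from_matrix(chain(Q[i],s,x[0])[-1])*R.from_rotvec(x[1:])).as_rotvec() for i in range(len(Q))])
    for c0 in(0,np.pi):
      for tz in((0,0,0),(0,0,1.57),(0,0,3.1),(0,0,-1.57)):
        r=least_squares(f,[c0,*tz],max_nfev=15)
        if best is None or r.cost<best[0]: best=(r.cost,s,r.x)
cost,S,X=best
A=np.vstack([np.hstack(chain(q,S,X[0])) for q in Q])
A2=np.vstack([A,1e-2*np.eye(24)]);off=np.linalg.lstsq(A2,np.r_[P.ravel(),np.zeros(24)],rcond=None)[0]
def fk(q):
    o=chain(q,S,X[0]);return np.hstack(o)@off,(R.from_matrix(o[-1])*R.from_rotvec(X[1:])).as_matrix()
E
python3 - <<'E'
from kin import *
print(cost,S,X);print(off.reshape(8,3).round(3));print((A@off-P.ravel()).round(4).reshape(-1,3))
lo=np.array([-2.95,-.29,-1.47,.14,-1.03,.13,-2.86])+.03;hi=np.array([2.95,1.99,1.44,2.54,4.17,1.85,2.86])-.03
T=Rt(-1.3,35);n=-T[:,2];m=np.array([.5805,-.262,.087])
rng=np.random.default_rng(0)
for flip in(0,1):
  M=T@np.diag([-1,-1,1]) if flip else T
  for d in(.002,.06,.12):
    p=m+d*n;S_=[]
    for k in range(40):
        g=lambda q:np.r_[(fk(q)[0]-p)*10,R.from_matrix(fk(q)[1].T@M).as_rotvec()]
        r=least_squares(g,rng.uniform(lo,hi),bounds=(lo,hi))
        if r.cost<1e-5:S_.append(r.x)
    print(flip,d,len(S_));print(np.round(sorted(map(list,S_),key=lambda q:q[2])[::max(1,len(S_)//5)],2))
E
```

```text
0.000154620315773752 (-1, 1, -1, 1, -1, 1, -1) [ 9.39192115e-04  5.84409012e-04 -2.89795837e-04  1.57100815e+00]
[[ 0.001 -0.004  0.139]
 [ 0.009 -0.012  0.139]
 [-0.002 -0.012  0.265]
 [-0.003 -0.012  0.265]
 [-0.004 -0.012  0.226]
 [ 0.008 -0.002  0.226]
 [-0.004 -0.002  0.16 ]
 [ 0.001  0.003  0.16 ]]
[[-0.0001 -0.0006 -0.0011]
 [ 0.001  -0.001  -0.0006]
 [ 0.0003  0.001   0.0001]
 [-0.0003 -0.0003  0.0012]
 [-0.0002 -0.0003 -0.0005]
 [ 0.0014  0.0002  0.0018]
 [ 0.001   0.0007  0.0007]
 [-0.0013 -0.0002  0.0005]
 [-0.0018 -0.0007 -0.0029]
 [ 0.0018 -0.001   0.0036]
 [-0.0018  0.0023 -0.0026]]
0 0.002 17
[[ 1.44  1.08 -1.44  2.12  1.7   0.76 -0.9 ]
 [ 1.37  0.91 -1.26  2.13  1.67  0.55 -0.96]
 [ 1.16  0.66 -0.89  2.14  1.72  0.22 -1.15]
 [ 1.1   0.63 -0.82  2.14  1.77  0.17 -1.23]
 [ 1.09  0.63 -0.8   2.14  1.79  0.16 -1.25]
 [ 1.09  0.63 -0.8   2.14  1.79  0.16 -1.25]]
0 0.06 14
[[ 1.51  0.89 -1.44  2.16  1.51  0.62 -0.82]
 [ 1.36  0.62 -1.11  2.17  1.34  0.29 -0.77]
 [ 1.25  0.53 -0.94  2.17  1.18  0.17 -0.65]
 [ 1.24  0.53 -0.94  2.17  1.17  0.16 -0.64]
 [ 1.24  0.53 -0.93  2.1
[... 581 characters left out ...]
3]
 [ 1.08  0.62 -0.8   2.15  1.87  0.17  1.81]
 [ 1.08  0.62 -0.79  2.15  1.88  0.16  1.79]
 [ 1.08  0.62 -0.79  2.15  1.88  0.16  1.79]]
1 0.06 17
[[ 1.51  0.88 -1.44  2.18  1.53  0.62  2.29]
 [ 1.3   0.56 -1.02  2.18  1.33  0.22  2.35]
 [ 1.24  0.53 -0.94  2.18  1.26  0.17  2.4 ]
 [ 1.24  0.53 -0.94  2.18  1.26  0.17  2.4 ]
 [ 1.24  0.53 -0.94  2.18  1.25  0.16  2.4 ]
 [ 1.23  0.52 -0.93  2.18  1.25  0.16  2.41]]
1 0.12 23
[[ 1.6   0.62 -1.39  2.2   1.14  0.41  2.57]
 [ 1.51  0.49 -1.22  2.19  0.87  0.27  2.8 ]
 [ 1.5   0.48 -1.21  2.19  0.84  0.26  2.82]
 [ 1.33  0.36 -0.94  2.2   0.14  0.17 -2.8 ]
 [ 1.18  0.31 -0.75  2.2  -0.37  0.18 -2.31]
 [ 0.77  0.24 -0.25  2.22 -1.    0.27 -1.71]]
```

```bash
cat > sim.py <<'E'
from kin import *
lo=np.array([-2.95,-.29,-1.47,.14,-1.03,.13,-2.86]);hi=np.array([2.95,1.99,1.44,2.54,4.17,1.85,2.86])
def jac(q):
    p,M=fk(q);J=np.zeros((6,7))
    for i in range(7):
        d=q.copy();d[i]+=1e-5;pp,MM=fk(d);J[:3,i]=(pp-p)/1e-5;J[3:,i]=R.from_matrix(MM@M.T).as_rotvec()/1e-5
    return J,p,M
def step(q,p,M,null=None,k=0):
    for _ in range(4):
        J,pc,Mc=jac(q);e=np.r_[p-pc,R.from_matrix(M@Mc.T).as_rotvec()]
        Ji=J.T@np.linalg.inv(J@J.T+1e-6*np.eye(6));dq=Ji@e
        if null is not None:dq+=k/4*(np.eye(7)-Ji@J)@(null-q)
        q=np.clip(q+dq,lo,hi)
    return q
def run(q,rows,null=None,k=0):
    p,M=fk(q);q=q.copy()
    for r in rows:
        p=p+M@np.array(r[0:3]);M=M@R.from_rotvec(r[3:6]).as_matrix();q=step(q,p,M,null,k)
    return q
E
python3 - <<'E'
from sim import *
L4=[np.array(l[0]) for l in L[:4]]
st=np.array(L[4][0]);mid=(lo+hi)/2
seq=[(0,1,[[0,0,-.02,.12,0,0]]*2+[[0,0,0,.12,0,0]]*2),(1,2,[[0,0,0,0,-.12,0]]*4),(2,3,[[0,0,0,-.12,0,0]]*4)]
print('st',st)
for a,b,r in seq:
    print('act',L4[b].round(2))
    for nm,nl,k in(('min',None,0),('st.1',st,.1),('st.3',st,.3),('mid.1',mid,.1)):print(nm,run(L4[a],r,nl,k).round(2))
q0=np.array([-.48,.49,.64,1.53,-.31,1.22,.03])
r=[[0,0,-.01,0,0,0],[0,0,-.02,0,0,0],[0,0,-.03,0,0,0],[0,0,-.02,0,0,0]]+[[-.0335,-.0105,0,0,0,0]]*6+[[-.0335,-.0105,0,0,0,-.07]]+[[-.0335,-.0105,0,0,0,-.08]]
print('act',[-.15,.31,.72,1.59,-.21,1.32,.57])
for nm,nl,k in(('min',None,0),('st.1',st,.1),('st.3',st,.3)):print(nm,run(q0,r,nl,k).round(2))
q0=np.array(L[4][0]);r=[[0,0,0,0,0,.12]]*11+[[0,0,0,0,0,.068]]+[[-.034,.0218,.003,0,0,0]]*11
print('act',[-1.,.1,.51,2.12,-.06,.94,-.63])
for nm,nl,k in(('min',None,0),('st.1',st,.1),('st.3',st,.3)):print(nm,run(q0,r,nl,k).round(2))
E
```

```text
st [-1.28114606  0.41180947 -0.01273831  1.59695545  0.00559911  1.13428188
 -0.08217224]
act [ 0.33  0.27  0.15  1.95 -0.25  0.72  0.64]
min [ 0.26  0.28  0.21  1.88 -0.15  0.89  0.53]
st.1 [ 0.16  0.29  0.33  1.88 -0.19  0.89  0.58]
st.3 [ 0.06  0.3   0.47  1.89 -0.25  0.9   0.64]
mid.1 [ 0.39  0.28  0.06  1.87 -0.09  0.89  0.48]
act [-0.1   0.23  0.37  2.09  0.38  0.56 -0.09]
min [-0.25  0.25  0.48  2.12  0.59  0.56 -0.34]
st.1 [-0.35  0.26  0.6   2.12  0.52  0.53 -0.28]
st.3 [-0.46  0.29  0.74  2.12  0.44  0.51 -0.19]
mid.1 [-0.1   0.23  0.3   2.11  0.66  0.59 -0.41]
act [-0.02  0.16  0.34  2.29  0.95  0.19 -0.61]
min [-1.22 -0.14  1.44  2.47  2.33  0.24 -1.83]
st.1 [-0.86  0.31  1.42  2.44  1.11  0.13 -0.74]
st.3 [-0.62  0.19  1.09  2.43  0.63  0.13 -0.25]
mid.1 [-0.51  0.07  0.95  2.52  3.29  0.26 -2.85]
act [-0.15, 0.31, 0.72, 1.59, -0.21, 1.32, 0.57]
min [-0.15  0.31  0.72  1.58 -0.22  1.33  0.56]
st.1 [-0.08  0.3   0.61  1.58 -0.18  1.32  0.53]
st.3 [-0.06  0.29  0.59  1.58 -0.17  1.32  0.52]
act [-1.0, 0.1, 0.51, 2.12, -0.06, 0.94, -0.63]
min [-1.01  0.1   0.52  2.12 -0.06  0.94 -0.63]
st.1 [-0.96  0.1   0.46  2.11 -0.05  0.94 -0.64]
st.3 [-0.92  0.1   0.42  2.11 -0.05  0.94 -0.65]
```

```bash
cat > plan.py <<'E'
from kin import *
from scipy.optimize import lsq_linear
lo=np.array([-2.95,-.29,-1.47,.14,-1.03,.13,-2.86]);hi=np.array([2.95,1.99,1.44,2.54,4.17,1.85,2.86])
OF=off.reshape(8,3);XT=R.from_rotvec(X[1:]).as_matrix()
c0=R.from_euler('z',X[0]).as_matrix()
def kj(q):
    r=c0;p=r@OF[0];ps=[];ax=[]
    for i in range(7):
        a=S[i]*(r[:,2] if i%2==0 else r[:,1]);ps.append(p);ax.append(a)
        c,s=np.cos(S[i]*q[i]),np.sin(S[i]*q[i])
        r=r@(np.array([[c,-s,0],[s,c,0],[0,0,1]]) if i%2==0 else np.array([[c,0,s],[0,1,0],[-s,0,c]]));p=p+r@OF[i+1]
    return p,r@XT,np.array([np.r_[np.cross(a,p-b),a] for a,b in zip(ax,ps)]).T
def step(q,p,M,it=3):
    for _ in range(it):
        pc,Mc,J=kj(q);e=np.r_[p-pc,cv2.Rodrigues(M@Mc.T)[0].ravel()]
        dq=J.T@np.linalg.solve(J@J.T+1e-6*np.eye(6),e)
        if np.any(q+dq<lo)or np.any(q+dq>hi):
            dq=lsq_linear(np.r_[J,1e-3*np.eye(7)],np.r_[e,np.zeros(7)],bounds=(np.minimum(lo-q,-1e-9),np.maximum(hi-q,1e-9))).x
        q=q+dq
    return q
def run(q,rows,p=None,M=None):
    if p is None:p,M,_=kj(q)
    for r in rows:
        p=p+M@np.array(r[:3]);M=M@cv2.Rodrigues(np.array(r[3:],float))[0];q=step(q,p,M)
        q=np.clip(q,lo,hi)
    return q,p,M
def goto(q,p,M,pt,Mt,n):
    w=cv2.Rodrigues(M.T@Mt)[0].ravel();rows=[];dp=(pt-p)/n;MM=M
    for _ in range(n):
        rows.append(np.r_[MM.T@dp,w/n]);MM=MM@cv2.Rodrigues(w/n)[0]
    return run(q,rows,p,M),rows
TP=Rt(-1.3,35);MID=np.array([.5805,-.262,.087]);HOV=MID-.12*TP[:,2]
E
cat > search.py <<'E'
from plan import *
import time
q0=np.array(L[3][0]);rng=np.random.default_rng(1);t0=time.time();res=[]
prim=[np.r_[0,0,0,v*.12] if False else np.concatenate([np.zeros(3),s*.12*np.eye(3)[i]]) for i in range(3) for s in(1,-1)]
prim+=[np.concatenate([s*.03*np.eye(3)[i],np.zeros(3)]) for i in range(3) for s in(1,-1)]
up=[[0,0,-.03,0,0,0]]*3
while time.time()-t0<200:
    k=rng.integers(2,5);seq=[(int(rng.integers(12)),int(rng.integers(3,10))) for _ in range(k)]
    rows=up+[prim[a] for a,n in seq for _ in range(n)]
    q,p,M=run(q0,rows)
    z=p[2]
    if z<.2 or np.linalg.norm(kj(q)[0]-p)>.02: continue
    (q2,p2,M2),_=goto(q,p,M,HOV,TP,10)
    pe=kj(q2);err=np.linalg.norm(pe[0]-p2)+np.linalg.norm(cv2.Rodrigues(M2.T@pe[1])[0])
    if err<.03:res.append((q2[2],seq,q.round(2),q2.round(2),p.round(3)))
res.sort(key=lambda r:r[0]);print(len(res))
for r in res[:8]:print(r)
E
python3 search.py
```

```text
2644
(np.float64(-1.469233655790149), [(1, 4), (3, 4), (5, 3), (0, 3)], array([ 0.98,  0.51, -1.43,  2.37,  1.6 ,  1.58, -1.35]), array([ 1.63,  0.7 , -1.47,  2.18,  1.21,  0.5 , -0.61]), array([ 0.463, -0.24 ,  0.277]))
(np.float64(-1.4686001294683904), [(1, 5), (6, 7), (0, 8), (8, 6)], array([ 0.56,  0.72, -1.18,  1.63,  1.06,  1.44, -0.91]), array([ 1.63,  0.7 , -1.47,  2.18,  1.21,  0.5 , -0.61]), array([ 0.662, -0.053,  0.232]))
(np.float64(-1.467525920751835), [(5, 9), (3, 4), (8, 7), (8, 6)], array([ 0.19,  0.74, -1.15,  2.07,  1.8 ,  1.62, -0.66]), array([ 1.63,  0.7 , -1.47,  2.18,  1.21,  0.5 , -0.6 ]), array([0.66 , 0.096, 0.243]))
(np.float64(-1.463572759533447), [(5, 8), (3, 6), (8, 7)], array([ 0.51,  0.75, -1.28,  2.4 ,  2.05,  1.85, -0.88]), array([ 1.63,  0.69, -1.46,  2.18,  1.2 ,  0.49, -0.6 ]), array([ 0.586, -0.07 ,  0.273]))
(np.float64(-1.4608902522718055), [(9, 5), (3, 3), (0, 3)], array([ 1.24,  0.27, -1.39,  2.39,  1.13,  1.15, -1.14]), array([ 1.63,  0.69, -1.46,  2.18,  1.2 ,  0.49, -0.6 ]), array([ 0.332, -0.252,  0.206]))
(np.float64(-1.4589268298113987), [(5, 9), (3, 9), (10, 7)], array([ 1.36,  1.4 , -1.47,  2.29,  3.24,  1.46, -0.12]), array([ 1.63,  0.69, -1.46,  2.18,  1.2 ,  0.49, -0.6 ]), array([ 0.644, -0.343,  0.305]))
(np.float64(-1.450023313337005), [(5, 5), (3, 4), (3, 4), (2, 3)], array([ 1.11,  0.49, -1.47,  2.54,  1.92,  1.47, -1.09]), array([ 1.63,  0.68, -1.45,  2.18,  1.19,  0.48, -0.59]), array([ 0.463, -0.24 ,  0.277]))
(np.float64(-1.43938300142214), [(1, 3), (6, 6), (0, 7)], array([ 0.78,  0.51, -1.28,  1.98,  0.84,  1.33, -0.95]), array([ 1.62,  0.67, -1.44,  2.18,  1.18,  0.47, -0.58]), array([ 0.482, -0.072,  0.214]))
```

A min-norm IK model of the arm reproduces its behaviour, and it shows that a short wrist loop moves the elbow right. I'll run it in pieces.

```bash
python3 -m crank '[[-1,0,0,-0.03,0,0,0],[-1,0,0,-0.03,0,0,0],[-1,0,0,-0.03,0,0,0],[-1,0,0,0,-0.06,0,0],[-1,0,0,0,-0.06,0,0],[-1,0,0,0,-0.06,0,0],[-1,0,0,0,-0.06,0,0],[-1,0,0,0,-0.06,0,0],[-1,0,0,0,-0.06,0,0],[-1,0,0,0,-0.06,0,0],[-1,0,0,0,-0.06,0,0]]'>/dev/null;python3 q.py
python3 -m crank '[[-1,0,0,0,0,-0.06,0],[-1,0,0,0,0,-0.06,0],[-1,0,0,0,0,-0.06,0],[-1,0,0,0,0,-0.06,0],[-1,0,0,0,0,-0.06,0],[-1,0,0,0,0,-0.06,0],[-1,0,0,0,0,-0.06,0],[-1,0,0,0,0,-0.06,0],[-1,0,0,0,0,0,0]]'>/dev/null;python3 q.py
cat > try.py <<'E'
from plan import *
import sys
q=np.array(state()['joint_positions'])
def tr(rows):
    a,p,M=run(q,rows);(b,p2,M2),_=goto(a,p,M,HOV,TP,12);print(a.round(2),'->',b.round(2),np.round(kj(b)[0]-p2,3))
I=np.eye(6)
for rows in([],[-.12*I[5]]*3,[-.12*I[5]]*3+[.12*I[3]]*3,[.12*I[3]]*4,[-.12*I[4]]*3,[-.12*I[5]]*6,[.12*I[5]]*4):tr(rows)
E
python3 try.py
```

```text
11.67 [ 0.464 -0.253  0.281] zaxis [ 0.673 -0.362 -0.645] q [-0.02 -0.11  0.33  2.46  2.04  0.18 -1.62]
12.42 [ 0.465 -0.252  0.28 ] zaxis [ 0.537 -0.744 -0.397] q [-0.19  0.14  0.06  2.52  1.81  0.98 -1.87]
[-0.19  0.14  0.06  2.52  1.81  0.98 -1.87] -> [ 1.56  0.55 -1.28  2.17  0.96  0.33 -0.39] [-0.  0. -0.]
[-0.21  0.14  0.07  2.52  1.81  0.98 -1.51] -> [ 1.52  0.51 -1.21  2.17  0.84  0.28 -0.28] [-0.  0. -0.]
[-0.26  0.22  0.09  2.27  1.26  1.1  -1.09] -> [ 1.21  0.33 -0.78  2.18 -0.3   0.19  0.79] [-0.  0.  0.]
[-0.19  0.17  0.1   2.17  1.04  1.02 -1.14] -> [ 1.19  0.32 -0.75  2.18 -0.36  0.19  0.84] [0. 0. 0.]
[-0.32  0.45  0.04  2.43  1.61  1.39 -2.04] -> [ 1.58  0.59 -1.33  2.17  1.04  0.37 -0.45] [-0.  0. -0.]
[-0.22  0.14  0.08  2.52  1.81  0.98 -1.15] -> [ 1.44  0.43 -1.08  2.17  0.52  0.22  0.01] [-0.  0. -0.]
[-0.17  0.14  0.04  2.52  1.81  0.98 -2.35] -> [ 1.56  0.56 -1.29  2.17  0.98  0.34 -0.41] [-0.  0. -0.]
```

```bash
cat > rows.py <<'E'
from plan import *
import sys
def plan(pt,Mt,n):
    q=np.array(state()['joint_positions']);p,M,_=kj(q);s=state();p=s['position'];M=rot(s['orientation'])
    (b,p2,M2),rows=goto(q,p,M,np.array(pt),Mt,n);print(b.round(2),np.round(kj(b)[0]-p2,3));rows=np.array(rows)
    mx=0;qq=q
    for i,r in enumerate(rows):
        o=qq;qq,p,M=run(qq,[r],p,M);mx=max(mx,np.abs(qq-o).max())
    print('max dq/row',mx.round(3));print('rot/row',rows[0,3:].round(4))
    for i in range(0,n,6):print(rows[i:i+6,:3].mean(0).round(4))
E
python3 -c "
from rows import *
plan(HOV,TP,36)"
```

```text
[ 1.56  0.56 -1.28  2.17  0.97  0.33 -0.39] [-0. -0.  0.]
max dq/row 0.372
rot/row [0.0056 0.0236 0.0035]
[ 0.0019 -0.0008  0.002 ]
[ 0.0016 -0.0008  0.0023]
[ 0.0012 -0.0008  0.0026]
[ 0.0009 -0.0007  0.0027]
[ 0.0004 -0.0006  0.0028]
[ 0.     -0.0005  0.0029]
```

```bash
python3 -m crank '[[-1,0.002,-0.001,0.002,0.006,0.024,0.003],[-1,0.002,-0.001,0.002,0.006,0.024,0.003],[-1,0.002,-0.001,0.002,0.006,0.024,0.003],[-1,0.002,-0.001,0.002,0.006,0.024,0.003],[-1,0.002,-0.001,0.002,0.006,0.024,0.003],[-1,0.002,-0.001,0.002,0.006,0.024,0.003],[-1,0.0016,-0.001,0.002,0.006,0.024,0.003],[-1,0.0016,-0.001,0.002,0.006,0.024,0.003],[-1,0.0016,-0.001,0.002,0.006,0.024,0.003],[-1,0.0016,-0.001,0.002,0.006,0.024,0.003],[-1,0.0016,-0.001,0.002,0.006,0.024,0.003],[-1,0.0016,-0.001,0.002,0.006,0.024,0.003]]'>/dev/null;python3 q.py
python3 -c "
from rows import *
plan(HOV,TP,24)"
```

```text
13.42 [ 0.477 -0.255  0.249] zaxis [ 0.587 -0.536 -0.606] q [-0.04  0.05  0.16  2.48  1.93  0.52 -1.77]
[ 1.56  0.56 -1.28  2.17  0.97  0.33 -0.39] [-0. -0.  0.]
max dq/row 0.425
rot/row [0.0053 0.0233 0.0035]
[ 0.0013 -0.0006  0.0027]
[ 0.0009 -0.0006  0.0029]
[ 0.0005 -0.0005  0.003 ]
[ 0.0001 -0.0004  0.003 ]
```

```bash
python3 -m crank '[[-1,0.0013,-0.0006,0.0027,0.005,0.023,0.003],[-1,0.0013,-0.0006,0.0027,0.005,0.023,0.003],[-1,0.0013,-0.0006,0.0027,0.005,0.023,0.003],[-1,0.0013,-0.0006,0.0027,0.005,0.023,0.003],[-1,0.0013,-0.0006,0.0027,0.005,0.023,0.003],[-1,0.0013,-0.0006,0.0027,0.005,0.023,0.003]]'>/dev/null;python3 q.py
python3 -m crank '[[-1,0.0005,-0.0003,0.0015,0.003,0.012,0.002],[-1,0.0005,-0.0003,0.0015,0.003,0.012,0.002],[-1,0.0005,-0.0003,0.0015,0.003,0.012,0.002],[-1,0.0005,-0.0003,0.0015,0.003,0.012,0.002],[-1,0.0005,-0.0003,0.0015,0.003,0.012,0.002],[-1,0.0005,-0.0003,0.0015,0.003,0.012,0.002],[-1,0.0005,-0.0003,0.0015,0.003,0.012,0.002],[-1,0.0005,-0.0003,0.0015,0.003,0.012,0.002],[-1,0.0005,-0.0003,0.0015,0.003,0.012,0.002],[-1,0.0005,-0.0003,0.0015,0.003,0.012,0.002],[-1,0.0005,-0.0003,0.0015,0.003,0.012,0.002],[-1,0.0005,-0.0003,0.0015,0.003,0.012,0.002]]'>/dev/null;python3 q.py
python3 -c "
from rows import *
plan(HOV,TP,24)"
```

```text
13.92 [ 0.485 -0.256  0.233] zaxis [ 0.6   -0.418 -0.682] q [ 0.04  0.05  0.21  2.44  2.04  0.29 -1.8 ]
14.92 [ 0.494 -0.257  0.216] zaxis [ 0.597 -0.296 -0.746] q [ 0.69  0.12 -0.36  2.35  1.98  0.13 -1.66]
[ 1.57  0.57 -1.29  2.17  0.98  0.34 -0.39] [-0. -0.  0.]
max dq/row 0.122
rot/row [0.0025 0.012  0.0019]
[ 0.0003 -0.0002  0.0014]
[ 0.0002 -0.0002  0.0015]
[ 0.     -0.0002  0.0015]
[-0.0001 -0.0002  0.0015]
```

Exactly as predicted: the elbow is swinging right with j6 at its limit.

```bash
python3 -m crank '[[-1,0.0003,-0.0002,0.0014,0.0025,0.012,0.002],[-1,0.0003,-0.0002,0.0014,0.0025,0.012,0.002],[-1,0.0003,-0.0002,0.0014,0.0025,0.012,0.002],[-1,0.0003,-0.0002,0.0014,0.0025,0.012,0.002],[-1,0.0003,-0.0002,0.0014,0.0025,0.012,0.002],[-1,0.0003,-0.0002,0.0014,0.0025,0.012,0.002],[-1,0.0002,-0.0002,0.0015,0.0025,0.012,0.002],[-1,0.0002,-0.0002,0.0015,0.0025,0.012,0.002],[-1,0.0002,-0.0002,0.0015,0.0025,0.012,0.002],[-1,0.0002,-0.0002,0.0015,0.0025,0.012,0.002],[-1,0.0002,-0.0002,0.0015,0.0025,0.012,0.002],[-1,0.0002,-0.0002,0.0015,0.0025,0.012,0.002]]'>/dev/null;python3 q.py
python3 -m crank '[[-1,0,-0.0002,0.0015,0.0025,0.012,0.002],[-1,0,-0.0002,0.0015,0.0025,0.012,0.002],[-1,0,-0.0002,0.0015,0.0025,0.012,0.002],[-1,0,-0.0002,0.0015,0.0025,0.012,0.002],[-1,0,-0.0002,0.0015,0.0025,0.012,0.002],[-1,0,-0.0002,0.0015,0.0025,0.012,0.002],[-1,0,-0.0002,0.0015,0.0025,0.012,0.002],[-1,0,-0.0002,0.0015,0.0025,0.012,0.002],[-1,0,-0.0002,0.0015,0.0025,0.012,0.002],[-1,0,-0.0002,0.0015,0.0025,0.012,0.002],[-1,0,0,0,0,0,0],[-1,0,0,0,0,0,0]]'>/dev/null;python3 q.py
python3 -c "
from rows import *
plan(HOV,TP,6);plan(MID-.002*TP[:,2],TP,12)"
```

```text
15.92 [ 0.503 -0.259  0.201] zaxis [ 0.591 -0.157 -0.791] q [ 1.38  0.31 -1.03  2.25  1.16  0.16 -0.7 ]
16.92 [ 0.51  -0.26   0.187] zaxis [ 0.578 -0.038 -0.815] q [ 1.56  0.53 -1.26  2.18  0.99  0.31 -0.42]
[ 1.58  0.57 -1.29  2.17  0.97  0.34 -0.38] [-0. -0.  0.]
max dq/row 0.008
rot/row [ 0.0011  0.0041 -0.0001]
[0.     0.     0.0004]
[ 1.12  0.64 -0.81  2.12  1.67  0.16 -1.1 ] [ 0.  0. -0.]
max dq/row 0.105
rot/row [ 0.0005  0.0021 -0.    ]
[ 0.0002 -0.      0.01  ]
[0.0001 0.     0.01  ]
```

```bash
python3 -m crank '[[-1,0.0002,0,0.008,0.001,0.004,0],[-1,0.0002,0,0.008,0.001,0.004,0],[-1,0.0002,0,0.008,0.001,0.004,0],[-1,0.0002,0,0.008,0.001,0.004,0],[-1,0.0002,0,0.008,0.001,0.004,0],[-1,0.0002,0,0.008,0.001,0.005,0],[-1,0.0002,0,0.008,0,0,0],[-1,0.0002,0,0.008,0,0,0],[-1,0.0002,0,0.008,0,0,0],[-1,0,0,0.008,0,0,0],[-1,0,0,0,0,0,0]]'>/dev/null;python3 q.py
python3 - <<'E'
from h import *
n=np.array([-.5735,.013,.8192]);m=np.array([.5805,-.262,.087])
delta(m+.002*n,Rt(-1.3,35))
f=grab_frame('scene');g=grab_frame('top')
a=cv2.resize(f[100:200,220:350],(400,305),interpolation=cv2.INTER_CUBIC)
b=cv2.resize(g[140:240,390:520],(400,305),interpolation=cv2.INTER_CUBIC)
cv2.imwrite('pics/m7.png',np.hstack([a,b])[:,:,::-1])
E
```

```text
17.83 [ 0.557 -0.26   0.121] zaxis [ 0.573 -0.013 -0.819] q [ 1.22  0.58 -0.91  2.14  1.29  0.17 -0.73]
t 17.83 tcp [ 0.5565 -0.2597  0.1214] F [-0.6  0.1  0.4] shift [-0.0018 -0.0001  0.04  ] turn [-0.     -0.0003  0.0016] q [ 1.22  0.58 -0.91  2.14  1.29  0.17 -0.73]
```

View pics/m7.png

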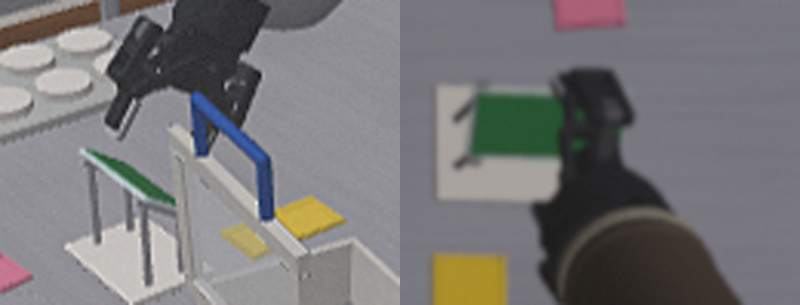

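The pose is exact and the fingers straddle the plate's long edges. Descending and closing gently.

```bash
python3 -m crank '[[-1,-0.0004,0.0002,0.007,0,0,0],[-1,-0.0004,0.0002,0.007,0,0,0],[-1,-0.0004,0.0002,0.007,0,0,0],[-1,-0.0004,0.0002,0.007,0,0,0],[-1,0,0.0002,0.006,0,0,0],[-1,0,0,0.006,0,0,0],[-1,0,0,0,0,0,0]]';python3 - <<'E'
from h import *
n=np.array([-.5735,.013,.8192]);m=np.array([.5805,-.262,.087])
delta(m+.002*n,Rt(-1.3,35))
E
python3 -m crank '[[0,0,0,0,0,0,0],[0,0,0,0,0,0,0],[0.2,0,0,0,0,0,0],[0.3,0,0,0,0,0,0],[0.4,0,0,0,0,0,0],[0.5,0,0,0,0,0,0],[0.6,0,0,0,0,0,0],[0.6,0,0,0,0,0,0]]' 25; python3 q.py
```

```text
t: 18.52
position: [0.5798, -0.2626, 0.0895]
orientation: [0.215, 0.682, 0.667, 0.21]
contact_force: [0.6, 0.2, 0.3]
opening: 0.0857
grasp_force: 0.0
t 18.52 tcp [ 0.5798 -0.2626  0.0895] F [0.6 0.2 0.3] shift [ 0.0006 -0.0009  0.0004] turn [ 0.0002  0.0002 -0.    ] q [ 1.14  0.65 -0.84  2.11  1.63  0.18 -1.05]
t: 19.18
position: [0.5795, -0.2629, 0.0902]
orientation: [0.216, 0.682, 0.667, 0.21]
contact_force: [-5.4, 0.7, 7.6]
opening: 0.0531
grasp_force: 25.4
19.18 [ 0.579 -0.263  0.09 ] zaxis [ 0.574 -0.014 -0.819] q [ 1.14  0.65 -0.84  2.11  1.63  0.17 -1.05]
```

The plate is gripped at a 53 mm opening. Lifting it square off the slope.

```bash
python3 -m crank '[[1,0,0,0,0,0,0],[1,0,0,-0.003,0,0,0],[1,0,0,-0.005,0,0,0],[1,0,0,-0.007,0,0,0],[1,0,0,-0.01,0,0,0],[1,0,0,-0.01,0,0,0],[1,0,0,-0.01,0,0,0],[1,0,0,-0.01,0,0,0],[1,0,0,-0.015,0,0,0],[1,0,0,-0.015,0,0,0],[1,0,0,-0.015,0,0,0],[1,0,0,0,0,0,0]]' 35
python3 q.py
python3 - <<'E'
from h import *
f=grab_frame('scene');g=grab_frame('top')
a=cv2.resize(f[60:220,200:400],(400,320),interpolation=cv2.INTER_CUBIC)
b=cv2.resize(g[120:280,320:520],(400,320),interpolation=cv2.INTER_CUBIC)
cv2.imwrite('pics/m8.png',np.hstack([a,b])[:,:,::-1])
from rows import *
for z in(.16,.30):plan((.5623,.0016,z),Rt(-10),48)
plan((.47,-.26,.32),Rt(-1.3,0),12)
E
```

```text
t: 20.18
position: [0.5215, -0.262, 0.1729]
orientation: [0.216, 0.682, 0.666, 0.21]
contact_force: [-0.0, -0.1, -1.4]
opening: 0.053
grasp_force: 36.9
20.18 [ 0.522 -0.262  0.173] zaxis [ 0.574 -0.015 -0.819] q [ 1.52  0.58 -1.24  2.16  1.04  0.32 -0.45]
[ 0.69  0.68 -1.13  1.8   0.68  1.11 -0.85] [-0. -0.  0.]
max dq/row 0.018
rot/row [ 0.0127 -0.0009  0.003 ]
[0.0055 0.0004 0.0006]
[0.0055 0.0004 0.0005]
[0.0055 0.0003 0.0005]
[0.0055 0.0002 0.0004]
[0.0055 0.0002 0.0004]
[0.0056 0.0001 0.0003]
[ 0.0056 -0.      0.0003]
[ 0.0056 -0.0001  0.0003]
[ 0.78  0.56 -1.26  1.64  0.54  1.35 -0.74] [-0. -0.  0.]
max dq/row 0.024
rot/row [ 0.0127 -0.0009  0.003 ]
[ 0.0055  0.002  -0.0019]
[ 0.0055  0.0018 -0.002 ]
[ 0.0056  0.0015 -0.0022]
[ 0.0056  0.0012 -0.0023]
[ 0.0056  0.0009 -0.0024]
[ 0.0056  0.0006 -0.0025]
[ 0.0056  0.0004 -0.0026]
[ 0.0056  0.     -0.0027]
[ 1.38  0.57 -1.41  1.66  0.57  1.41 -0.13] [-0.  0. -0.]
max dq/row 0.127
rot/row [ 0.051   0.0001 -0.0001]
[ 0.0001  0.0019 -0.0129]
[ 0.0001 -0.0021 -0.0129]
```

View pics/m8.png

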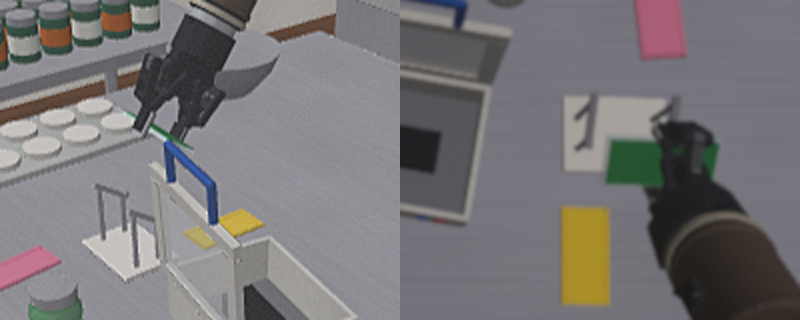

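The plate is held by its long edges, level along y and clear of the stand. The door stays upright. Carrying it over the stage while levelling.

```bash
python3 -m crank '[[1,0.011,0.0008,0.0012,0.0254,-0.0018,0.006],[1,0.011,0.0008,0.0012,0.0254,-0.0018,0.006],[1,0.011,0.0008,0.0012,0.0254,-0.0018,0.006],[1,0.011,0.0008,0.001,0.0254,-0.0018,0.006],[1,0.011,0.0008,0.001,0.0254,-0.0018,0.006],[1,0.011,0.0008,0.001,0.0254,-0.0018,0.006],[1,0.011,0.0006,0.001,0.0254,-0.0018,0.006],[1,0.011,0.0006,0.001,0.0254,-0.0018,0.006],[1,0.011,0.0006,0.001,0.0254,-0.0018,0.006],[1,0.011,0.0004,0.0008,0.0254,-0.0018,0.006],[1,0.011,0.0004,0.0008,0.0254,-0.0018,0.006],[1,0.011,0.0004,0.0008,0.0254,-0.0018,0.006]]' >/dev/null; python3 q.py
python3 -m crank '[[1,0.011,0.0004,0.0008,0.0254,-0.0018,0.006],[1,0.011,0.0004,0.0008,0.0254,-0.0018,0.006],[1,0.011,0.0004,0.0008,0.0254,-0.0018,0.006],[1,0.011,0.0002,0.0007,0.0254,-0.0018,0.006],[1,0.011,0.0002,0.0007,0.0254,-0.0018,0.006],[1,0.011,0.0002,0.0006,0.0254,-0.0018,0.006],[1,0.011,0,0.0006,0.0254,-0.0018,0.006],[1,0.011,0,0.0006,0.0254,-0.0018,0.006],[1,0.011,0,0.0006,0.0254,-0.0018,0.006],[1,0.011,-0.0002,0.0006,0.0254,-0.0018,0.006],[1,0.011,-0.0002,0.0006,0.0254,-0.0018,0.006],[1,0,0,0,0,0,0]]' >/dev/null; python3 q.py
python3 - <<'E'
from h import *
delta((.5623,.0016,.1),Rt(-10))
f=grab_frame('scene');g=grab_frame('top');cv2.imwrite('pics/top9.png',g[:,:,::-1])
# held plate and stage
gm=mask(g,(45,80,40),(85,255,255),(230,140,420,260));c=big(gm);print('plate px',cv2.minAreaRect(c),cv2.contourArea(c))
E
```

```text
21.28 [ 0.543 -0.129  0.165] zaxis [ 0.299 -0.018 -0.954] q [ 1.1   0.55 -1.21  2.04  0.85  0.73 -0.67]
22.28 [ 0.561 -0.007  0.159] zaxis [ 0.026  0.    -1.   ] q [ 0.72  0.67 -1.13  1.82  0.7   1.08 -0.83]
t 22.28 tcp [ 0.5614 -0.0073  0.1594] F [ 0.1  0.5 -0.6] shift [ 0.0087 -0.002   0.0594] turn [ 0.0255 -0.0044  0.0125] q [ 0.72  0.67 -1.13  1.82  0.7   1.08 -0.83]
plate px ((299.8243713378906, 183.55406188964844), (16.604297637939453, 13.31631851196289), 9.462322235107422) 129.0
```

```bash
python3 - <<'E'
from h import *
m=cv2.imread('pics/m8.png')[:,400:][:,:,::-1].copy()
px=lambda x,y:((x+.5)/2-.5+320,(y+.5)/2-.5+120)
g=mask(m,(45,80,40),(85,255,255),(560,120,780,200) if 0 else (160,120,380,200))
# tool frame then
A=Rt(-1.3,35);tcp=np.array([.5215,-.262,.1729])
n=-A[:,2];up=A[:,1]
for y in(150,160,170,178):
    xs=np.nonzero(g[y])[0]
    for x in(xs[0]-.5,xs[-1]+.5):
        p,d=ray('top',*px(x,y)); P0=tcp+n*.002  # coat top plane ~ plate mid(-2mm)+4mm
        Q=p+d*(np.dot(P0-p,n)/np.dot(d,n)); print(y,(A.T@(Q-tcp)).round(4))
k=cv2.cvtColor(m,cv2.COLOR_RGB2GRAY)
d=((k<60)*255).astype(np.uint8);d[:,45:]=0;d[:90]=0;d[200:]=0
c=big(d);print(cv2.approxPolyDP(c,3,True)[:,0].tolist())
Y=.174;ex=np.array([.985,-.174,0]);ey=np.array([.174,.985,0])
for x in(5,15,25,32):
    ys=np.nonzero(d[:,x])[0]
    print(x,[(round(float(onz('top',*px(x,v),.042)@ex),4),round(float(onz('top',*px(x,v),.042)@ey),4)) for v in(ys[0]-.5,ys[-1]+.5)])
for y in(140,150,160):
    xs=np.nonzero(d[y])[0];print('end',y,round(float(onz('top',*px(xs[-1]+.5,y),.042)@ey),4))
E
```

```text
150 [ 0.051   0.0134 -0.002 ]
150 [-0.0495  0.0168 -0.002 ]
160 [ 0.0506  0.0029 -0.002 ]
160 [-0.0495  0.0062 -0.002 ]
170 [ 0.0511 -0.0078 -0.002 ]
170 [-0.0496 -0.0045 -0.002 ]
178 [ 0.0509 -0.0165 -0.002 ]
178 [-0.004  -0.0146 -0.002 ]
[[0, 125], [0, 167], [32, 172], [40, 134]]
5 [(0.5773, 0.0844), (0.5295, 0.0756)]
15 [(0.5771, 0.073), (0.5304, 0.0646)]
25 [(0.5769, 0.0616), (0.5302, 0.0533)]
32 [(0.5772, 0.0537), (0.5305, 0.0454)]
end 140 0.0436
end 150 0.0438
end 160 0.043
```

```bash
python3 -m crank '[[1,0.004,0,0,0.0085,-0.0015,0.004],[1,0.0036,0.0007,0,0.0085,-0.0015,0.004],[1,0,0,0.005,0.0085,-0.0015,0.0045],[1,0,0,0.01,0,0,0],[1,0,0,0.01,0,0,0],[1,0,0,0.01,0,0,0],[1,0,0,0.01,0,0,0],[1,0,0,0.01,0,0,0],[1,0,0,0.01,0,0,0],[1,0,0,0.01,0,0,0],[1,0,0,0,0,0,0],[1,0,0,0,0,0,0]]' >/dev/null
python3 - <<'E'
from h import *
delta((.5642,.0005,.0497),Rt(-10));print(state()['opening'])
E
```

```text
t 23.38 tcp [ 0.562  -0.0029  0.0844] F [ 0.   1.1 -0.2] shift [0.0038 0.0016 0.0347] turn [-0.0009  0.0011 -0.0023] q [ 0.64  0.76 -1.04  1.86  0.79  1.   -0.92]
0.05272884461097764
```

```bash
python3 -m crank '[[1,0.0019,0.0008,0,0,0,-0.001],[1,0.0019,0.0008,0,0,0,-0.001],[1,0,0,0.005,0,0,0],[1,0,0,0.005,0,0,0],[1,0,0,0.005,0,0,0],[1,0,0,0.005,0,0,0],[1,0,0,0.004,0,0,0],[1,0,0,0.003,0,0,0],[1,0,0,0.002,0,0,0],[1,0,0,0,0,0,0],[1,0,0,0,0,0,0]]' >/dev/null
python3 - <<'E'
from h import *
delta((.5642,.0005,.0477),Rt(-10));print(state()['opening'])
E
```

```text
t 24.3 tcp [5.645e-01 5.000e-04 5.590e-02] F [-0.4  0.1 -1.4] shift [-0.     -0.0003  0.0082] turn [ 0.0001  0.0011 -0.0005] q [ 0.61  0.8  -1.    1.87  0.83  0.96 -0.95]
0.05265875496520294
```

Centred and square. Lowering slowly until contact.

```bash
python3 -m crank '[[1,0,0,0.0015,0,0,0],[1,0,0,0.0015,0,0,0],[1,0,0,0.0015,0,0,0],[1,0,0,0.001,0,0,0],[1,0,0,0,0,0,0],[1,0,0,0,0,0,0]]'|egrep 'pos|force'
python3 -m crank '[[1,0,0,0.001,0,0,0],[1,0,0,0,0,0,0],[1,0,0,0,0,0,0]]'|egrep 'pos|force'
python3 -m crank '[[1,0,0,0.001,0,0,0],[1,0,0,0,0,0,0],[1,0,0,0,0,0,0]]'|egrep 'pos|force'
```

```text
position: [0.5645, 0.0004, 0.0504]
contact_force: [-0.2, 0.4, -0.7]
grasp_force: 37.0
position: [0.5646, 0.0004, 0.0495]
contact_force: [-0.2, -0.2, -0.5]
grasp_force: 37.0
position: [0.5645, 0.0004, 0.0484]
contact_force: [0.4, -0.4, -1.8]
grasp_force: 37.0
```

```bash
for i in 1 2; do python3 -m crank '[[1,0,0,0.0007,0,0,0],[1,0,0,0,0,0,0],[1,0,0,0,0,0,0]]'|egrep 'pos|contact'; done
```

```text
position: [0.5646, 0.0004, 0.0478]
contact_force: [0.2, 0.5, -0.5]
position: [0.5646, 0.0004, 0.0478]
contact_force: [-1.7, -0.9, 6.9]
```

Contact at the predicted height, with a 7 N push. Releasing.

```bash
python3 -m crank '[[1,0,0,0,0,0,0],[1,0,0,0,0,0,0],[0.2,0,0,0,0,0,0],[0,0,0,0,0,0,0],[-0.3,0,0,0,0,0,0],[-0.6,0,0,0,0,0,0],[-0.9,0,0,0,0,0,0],[-0.9,0,0,0,0,0,0],[-0.9,0,0,0,0,0,0],[-0.9,0,0,0,0,0,0]]' 20|egrep 'pos|force|open'
python3 -m crank '[[-0.9,0,0,-0.005,0,0,0],[-0.9,0,0,-0.01,0,0,0],[-0.9,0,0,-0.02,0,0,0],[-0.9,0,0,-0.03,0,0,0],[-0.9,0,0,-0.03,0,0,0],[-0.9,0,0,-0.03,0,0,0],[-0.9,0,0,-0.03,0,0,0],[-0.9,0,0,-0.03,0,0,0],[-0.9,0,0,-0.03,0,0,0],[-0.9,0,0,-0.02,0,0,0]]'
python3 q.py
python3 - <<'E'
from rows import *
for f in grab_frame('scene'),:
    b=big(mask(f,(105,120,60),(125,255,255),(260,120,330,190)));print('blue',cv2.boundingRect(b))
plan((.647,-.0133,.35),Rt(-10),12)
E
```

```text
position: [0.5646, 0.0004, 0.047]
contact_force: [-0.4, -0.1, -0.6]
opening: 0.081
grasp_force: 0.0
t: 27.47
position: [0.5648, 0.0015, 0.2861]
orientation: [0.001, 0.766, 0.643, 0.001]
contact_force: [-0.3, 0.0, -0.5]
opening: 0.0811
grasp_force: 0.0
27.47 [0.565 0.002 0.286] zaxis [ 0.003 -0.001 -1.   ] q [ 0.76  0.56 -1.23  1.65  0.55  1.32 -0.74]
blue (282, 130, 27, 42)
[ 0.63  0.64 -1.17  1.35  0.58  1.52 -0.66] [-0. -0. -0.]
max dq/row 0.027
rot/row [ 0.0006 -0.      0.    ]
[-0.0001  0.0069 -0.005 ]
[-0.0001  0.0069 -0.0051]
```

```bash
python3 -m crank '[[-0.9,0,0,-0.02,0,0,0],[-0.9,0,0,-0.02,0,0,0],[-0.9,0,0,-0.025,0,0,0],[-0.9,0,0.015,0,0,0,0],[-0.9,0,0.02,0,0,0,0],[-0.9,0,0.02,0,0,0,0],[-0.9,0,0.02,0,0,0,0],[-0.9,0,0.01,0,0,0,0],[-0.9,0,0,0,0,0,0]]'>/dev/null
python3 - <<'E'
from h import *
f=grab_frame('scene');g=grab_frame('top')
delta((.6505,-.0133,.275),Rt(-10))
gm=mask(g,(45,80,40),(85,255,255),(270,150,370,230));k=big(gm);r=cv2.minAreaRect(k);print('green',r)
P=np.array([onz('top',*p,.0485) for p in cv2.boxPoints(r)]);print(P.round(4),onz('top',*r[0],.0485).round(4))
ex=np.array([.985,-.174,0])
b=big(mask(f,(105,120,60),(125,255,255),(260,110,340,190)));print('blue s',cv2.approxPolyDP(b,2,True)[:,0].tolist())
cv2.imwrite('pics/m9.png',np.hstack([cv2.resize(f[80:260,230:410],(400,400)),cv2.resize(g[110:250,250:390],(400,400))])[:,:,::-1])
E
```

```text
t 28.37 tcp [ 0.6478 -0.0134  0.3473] F [0.3 0.4 1. ] shift [0.0006 0.0027 0.0723] turn [-0.0004  0.0004  0.0003] q [ 0.63  0.65 -1.17  1.35  0.59  1.52 -0.67]
green ((314.18804931640625, 190.2159881591797), (46.59965515136719, 20.57182502746582), 10.304845809936523)
[[ 0.5503  0.0549  0.0485]
 [ 0.596   0.0476  0.0485]
 [ 0.578  -0.0543  0.0485]
 [ 0.5325 -0.0462  0.0485]] [5.641e-01 5.000e-04 4.850e-02]
blue s [[283, 130], [284, 150], [287, 149], [287, 137], [303, 153], [304, 168], [307, 171], [307, 152]]
```

View pics/m9.png

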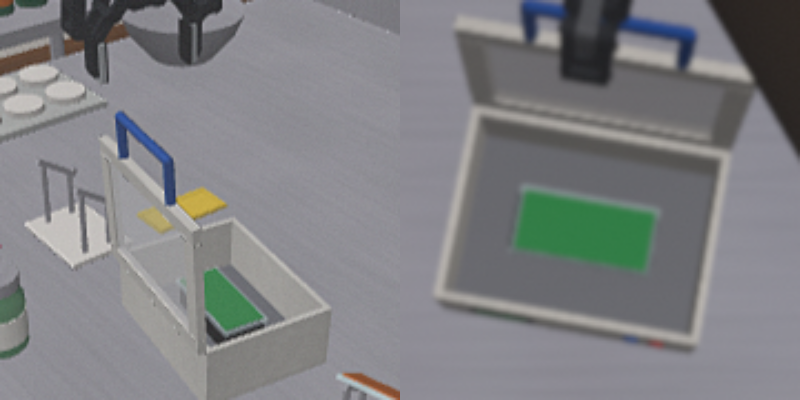

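The plate lies centred on the stage at (0.564, 0.0005), square with it and green side up. The handle bar stands upright below the gripper. Gripping the bar softly to shut the door.

```bash
python3 -m crank '[[-0.9,0,0.0013,0.02,0,0,0],[-0.9,0,0.0014,0.02,0,0,0],[-0.9,0,0,0.02,0,0,0],[-0.9,0,0,0.012,0,0,0],[-0.9,0,0,0,0,0,0],[1,0,0,0,0,0,0],[1,0,0,0,0,0,0],[1,0,0,0,0,0,0],[1,0,0,0,0,0,0],[1,0,0,0,0,0,0],[1,0,0,0,0,0,0],[1,0,0,0,0,0,0]]' 22
python3 - <<'E'
from h import *
s=state();S=s['position']@np.array([.9848,-.1736,0]);x0=S-.6303;r=.19506
a0=np.arccos(-x0/r);print(S,x0,a0-.0256)
a=np.linspace(a0,.0256,31);x=-r*np.cos(a);z=r*np.sin(a)
print(np.round(np.c_[np.diff(x),-np.diff(z)],4).tolist())
E
```

```text
t: 29.37
position: [0.6513, -0.0146, 0.2758]
orientation: [0.001, 0.766, 0.642, 0.0]
contact_force: [0.2, 0.5, 3.3]
opening: 0.0089
grasp_force: 21.5
0.6439276111234529 0.013627611123452898 1.6151169740715587
[[-0.0105, -0.0005], [-0.0105, 0.0001], [-0.0105, 0.0007], [-0.0104, 0.0012], [-0.0103, 0.0018], [-0.0102, 0.0024], [-0.0101, 0.0029], [-0.0099, 0.0034], [-0.0097, 0.004], [-0.0095, 0.0045], [-0.0092, 0.005], [-0.009, 0.0055], [-0.0086, 0.006], [-0.0083, 0.0064], [-0.008, 0.0069], [-0.0076, 0.0073], [-0.0072, 0.0077], [-0.0068, 0.008], [-0.0063, 0.0084], [-0.0058, 0.0087], [-0.0054, 0.009], [-0.0049, 0.0093], [-0.0044, 0.0095], [-0.0039, 0.0098], [-0.0033, 0.01], [-0.0028, 0.0101], [-0.0022, 0.0103], [-0.0017, 0.0104], [-0.0011, 0.0104], [-0.0006, 0.0105]]
```

```bash
python3 -m crank '[[1,0,-0.0105,0,0,0,0],[1,0,-0.0105,0,0,0,0],[1,0,-0.0105,0.0007,0,0,0],[1,0,-0.0104,0.0012,0,0,0],[1,0,-0.0103,0.0018,0,0,0],[1,0,-0.0102,0.0024,0,0,0],[1,0,-0.0101,0.0029,0,0,0],[1,0,-0.0099,0.0034,0,0,0],[1,0,-0.0097,0.004,0,0,0],[1,0,-0.0095,0.0045,0,0,0]]'|egrep 'pos|force|open'
python3 -m crank '[[1,0,-0.0092,0.005,0,0,0],[1,0,-0.009,0.0055,0,0,0],[1,0,-0.0086,0.006,0,0,0],[1,0,-0.0083,0.0064,0,0,0],[1,0,-0.008,0.0069,0,0,0],[1,0,-0.0076,0.0073,0,0,0]]'|egrep 'pos|force|open'
```

```text
position: [0.5513, 0.0031, 0.2547]
contact_force: [4.0, 0.0, 0.8]
opening: 0.0089
grasp_force: 22.5
position: [0.5012, 0.012, 0.2174]
contact_force: [-0.4, -0.2, 3.8]
opening: 0.0087
grasp_force: 22.5
```

Forces are tiny, so I'll continue.

```bash
python3 -m crank '[[1,0,-0.0072,0.0077,0,0,0],[1,0,-0.0068,0.008,0,0,0],[1,0,-0.0063,0.0084,0,0,0],[1,0,-0.0058,0.0087,0,0,0],[1,0,-0.0054,0.009,0,0,0],[1,0,-0.0049,0.0093,0,0,0],[1,0,-0.0044,0.0095,0,0,0],[1,0,-0.0039,0.0098,0,0,0]]'|egrep 'pos|force|open'
python3 -m crank '[[1,0,-0.0033,0.01,0,0,0],[1,0,-0.0028,0.0101,0,0,0],[1,0,-0.0022,0.0103,0,0,0],[1,0,-0.0017,0.0104,0,0,0],[1,0,0,0,0,0,0]]'|egrep 'pos|force|open'
```

```text
position: [0.4568, 0.0197, 0.1458]
contact_force: [5.4, 1.1, -0.3]
opening: 0.0088
grasp_force: 21.9
position: [0.4472, 0.0214, 0.1041]
contact_force: [7.3, 0.7, -4.0]
opening: 0.0088
grasp_force: 21.6
```

```bash
python3 -m crank '[[1,0,-0.001,0.008,0,0,0],[1,0,-0.0005,0.007,0,0,0],[1,0,0,0,0,0,0]]'|egrep 'pos|force'
for i in 1 2; do python3 -m crank '[[1,0,0,0.002,0,0,0],[1,0,0,0,0,0,0]]'|egrep 'pos|contact'; done
```

```text
position: [0.4462, 0.0216, 0.0895]
contact_force: [7.8, -0.1, -3.6]
grasp_force: 21.8
position: [0.4461, 0.0216, 0.0881]
contact_force: [7.2, 0.7, -2.9]
position: [0.4462, 0.0217, 0.0871]
contact_force: [1.6, -0.5, 16.1]
```

The door meets its stop. I'll let go, then push lightly on the bar with shut fingers to confirm it is fully closed.

```bash
python3 -m crank '[[-0.6,0,0,0,0,0,0],[-0.6,0,0,0,0,0,0],[-0.6,0,0,0,0,0,0],[-0.6,0,0,0,0,0,0],[-0.6,0,0,-0.02,0,0,0],[-0.6,0,0,-0.02,0,0,0],[-0.6,0,0,-0.02,0,0,0],[1,0,0,0,0,0,0],[1,0,0,0,0,0,0],[1,0,0,0,0,0,0],[1,0,0,0,0,0,0],[1,0,0,0,0,0,0]]'|egrep 'pos|open'
python3 -m crank '[[1,0,0,0.01,0,0,0],[1,0,0,0.01,0,0,0],[1,0,0,0.01,0,0,0],[1,0,0,0.003,0,0,0],[1,0,0,0.002,0,0,0],[1,0,0,0,0,0,0]]'|egrep 'pos|contact'
for i in 1 2 3 ; do python3 -m crank '[[1,0,0,0.0015,0,0,0],[1,0,0,0,0,0,0]]'|egrep 'pos|contact'; done
```

```text
position: [0.445, 0.0215, 0.1461]
opening: 0.0078
position: [0.4453, 0.0217, 0.1113]
contact_force: [-1.1, -0.0, -0.8]
position: [0.4458, 0.0216, 0.1104]
contact_force: [-0.8, 0.4, 0.1]
position: [0.4457, 0.0214, 0.1089]
contact_force: [-0.0, 0.1, -0.5]
position: [0.4456, 0.0214, 0.1073]
contact_force: [-0.3, 0.2, 0.5]
```

```bash
for i in 1 2 3; do python3 -m crank '[[1,0,0,0.0012,0,0,0],[1,0,0,0,0,0,0]]'|egrep 'pos|contact|open'; done
```

```text
position: [0.4457, 0.0215, 0.1068]
contact_force: [-3.4, -2.2, 11.8]
opening: 0.0003
position: [0.4459, 0.0215, 0.1065]
contact_force: [-7.3, -3.2, 26.2]
opening: -0.0002
position: [0.4459, 0.0216, 0.1061]
contact_force: [-12.9, -4.8, 41.2]
opening: -0.0
```

```bash
python3 -m crank '[[1,0,0,-0.01,0,0,0],[1,0,0,-0.03,0,0,0],[1,0,0,-0.04,0,0,0],[1,0,0,-0.04,0,0,0],[1,0,-0.03,-0.03,0,0,0],[1,0.0,-0.03,0,0,0,0],[1,0,0,0,0,0,0],[1,0,0,0,0,0,0]]'|egrep 't:|pos|contact'
python3 - <<'E'
from h import *
f=grab_frame('scene');g=grab_frame('top')
b=big(mask(f,(105,120,60),(125,255,255),(335,150,410,215)));pl=cv2.approxPolyDP(b,2,True)[:,0];print('blue s',pl.tolist())
for l in(-.05,.05):
    P=np.array([.6303*.9848+.0993*.1736,-.6303*.1736+.0993*.9848,0])+np.array([-.195*.9848+l*.1736,.195*.1736+l*.9848,.08]);print('shut bar end expected scene px',proj('scene',P).round(1))
r=cv2.minAreaRect(big(mask(f,(45,60,40),(85,255,255),(295,180,370,240))));print('green s',r,'exp',proj('scene',[.5641,.0005,.0485]).round(1))
E
```

```text
t: 35.53
position: [0.3864, 0.031, 0.2537]
contact_force: [0.8, 0.7, -0.2]
blue s [[346, 183], [348, 185], [359, 181], [379, 199], [368, 203], [370, 205], [384, 200], [360, 179]]
shut bar end expected scene px [360.3 180.9]
shut bar end expected scene px [383.  200.8]Traceback (most recent call last):
  File "<stdin>", line 6, in <module>
  File "h.py", line 18, in big
    return max(cv2.findContours(m,cv2.RETR_EXTERNAL,cv2.CHAIN_APPROX_NONE)[0],key=cv2.contourArea)
ValueError: max() iterable argument is empty
```

```bash
python3 - <<'E'
from h import *
for n,roi in(('scene',(295,180,370,240)),('top',(275,160,355,225))):
    g=grab_frame(n).astype(int);x0,y0,x1,y1=roi;d=((g[:,:,1]-g[:,:,0])>12).astype(np.uint8)*255;k=np.zeros_like(d);k[y0:y1,x0:x1]=d[y0:y1,x0:x1]
    print(n,k.sum()//255,cv2.minAreaRect(big(k)) if k.any() else None,proj(n,[.5641,.0005,.0485]).round(1))
E
```

```text
scene 552 ((328.0000305175781, 213.50003051757812), (34.64822769165039, 16.26345443725586), 45.0) [329.4 214.2]
top 934 ((314.2120056152344, 190.08401489257812), (46.24189376831055, 20.303499221801758), 10.30484676361084) [314.2 190.2]
```

The plate is unmoved under the shut door.

```bash
python3 -c "
from station import hand_in
print(hand_in())"
```

```text
the job is handed in; nothing more can be done
None
```

I handed the job in at about 36 s: the green plate lies centred and square on the stage, green side up, and the door is fully shut and released. The arm and gripper stayed clear of the orange plate and jars, though I took no closing look at them. The wrist force peaked near 80 N while opening the door, against the 120 N limit.

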